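# Fetch the thermometer case from behind the bedside things

### The arm

A 6-joint arm with a two-finger parallel gripper is mounted at the origin on the work surface. World frame = base frame: x ahead of the robot, y to its left, z up, the work surface at z = 0. Lengths are in mm, angles in rad, forces in N, time in s.
With the tool pointing down it reaches from about 350 to 975 mm from the base axis. Payload 7.1 kg.
Tool frame: the origin (TCP) lies on the mounting face of the last link; the fingertips stand 182 mm ahead of it and the grasp point (between the pads) lies 163 mm ahead of it; z points along the fingers, y is the direction in which the jaws open and shut (so a half turn about z gives the same grasp; the last joint's range is limited). The gripper opens to 88 mm and grips with 3 to 60 N. Pads are 20 mm wide; open, the fingers measure 115 mm over their backs; the gripper's body (75 mm by 178 mm) begins 61 mm behind the grasp point.
Start: joints at [1.286, 0.423, 1.63, -0, 1.089, -0.019], TCP at [164.145, 603.045, 404.675] pointing down, gripper open.
Joint ranges: [-3, 3], [-0.9, 2.11], [0.09, 2.58], [-1.31, 4.45], [0.11, 2.69], [-2.54, 2.54]. Speed limits (rad/s): [2.39, 2.39, 3.01, 3.14, 3.14, 3.14].

### API

Orientations are given as a rotation vector (axis times angle).
In Python, from workcell import ctrl, optics, nets gives the robot as it stands.
- The arm moves only by the tool send_rows, never from a script. Its argument "rows" is a list of rows, each an object with "offset": the shift along the tool's x, y, z in m, a list of three; "twist": the turn, a rotation vector about the tool's x, y, z in degrees, a list of three. A call has exactly 5 rows; each row shifts and turns the pose as measured when the row begins, along the tool's axes as they then stand; what a row does not reach is not made up. A row lasts 1/12 s, in which the tool goes at most 41.7 mm and 7.16 degrees, less where a joint would pass 70% of its speed; a pose out of reach is approached as far as the arm can. A call is refused whole if a number of a shift passes 0.0417 or a number of a turn 7.16, either way. A call with a gripper value outside its range is refused whole. "gripper" is the finger opening in m, from 0 to 0.0878, set as the call begins (left out, the last holds). The fingers move at their own pace and stop on an object; the grip force is fixed at half the most. Time passes only in rows, so rows that do not move let the fingers close, or fill a call up. It gives the time, the measured TCP pose, the force and the opening at its end, in the units of the state.
- ctrl.get_obs(): the state, without advancing time (a new reading comes with each control period).
- optics.get_image(name): name is "scene" or "top" or "wrist"; returns (picture, depth): 400x640x3 uint8, blue, green, red; 400x640 float32, mm along the optical axis (not along the pixel's ray), 0 where there is no reading.
- optics.camera_info(name): a dict with "K" (3x3 intrinsics, pixels), "pose" (4x4, takes a point from camera to world coordinates). Camera axes: x right, y down, z forward; pixel columns grow to the right and rows downward; lengths in mm; the calibration is good to about 2 mm. A picture is of the moment at which its call begins: read the wrist's pose just before it. camera_info takes no time and is no camera call; for the wrist camera it gives the pose at the moment of the call.
- ctrl.close_job(): hands the job in, once; it reports no verdict.
Trained networks look in the newest picture that a camera, given by its name, has taken for a name from the list of things; names that differ only in an ending like _2 or _b are one class to them, and where a whole thing is asked for, a point or a joint stands for the part that bears it (a point fixed in the world has none). Each returns a list of dicts, best first, with "conf" (0 to 1); they miss things now and then, are a little off and sometimes report something else, mostly with a low value. They report only what shows in the picture. A call takes as long as a camera call.
- nets.spot_in(camera, label): "extent" ([left, top, right, bottom] in pixels, round what is visible of it).
- nets.spot_point(camera, label): "position" ([column, row] in pixels: a listed point, or the origin of a listed thing).
The state is a dict: "t": time; "qpos": joint angles; "qvel": joint speeds; "joint_torque": joint torques, N m; "ee_pos": TCP position; "orientation": TCP orientation; "ft_force": force on the tool from outside, world axes, zero at the start; "moment": the same for the moment, N m; "width": finger opening in mm.
Only numpy, scipy, OpenCV 4.12 (cv2) and the standard library are available. Lean on these libraries where they do the work, as an engineer would, in place of code of your own. Each camera call takes 0.05 s, during which the arm holds its last target. There are 200 camera calls.

### The job

Clear the mug, the pill canister and the glasses clip stand out of the front of the bedside organizer, standing them upright on the serving tray with the brass handles; then take the thermometer case from the trough behind them and lay it flat, right way up, inside the small empty tray. With the case there, put the mug, the canister and the clip stand back upright on the floor of the organizer, each in the same bay it came from. Knock nothing over, and leave the cream jar and the nail clipper where they are.

Things in the scene. Friction and masses are not known exactly. Their poses are not given: they have to be found in the camera images.
- mug_center (a point): Blue ceramic mug, 60 mm across, 80 mm tall, wall 4 mm, 240 g. This point: on its axis half-way up (40 mm above its underside), z up. Wide for a gripper: best gripped high, about 20 mm above this point, across x. Its loop handle points along +y, reaches 67 mm from the axis and lies 12 to 71 mm above the underside. Starts in one of the three front bays, the handle roughly towards the robot.
- canister_center (a point): Round aluminium pill canister with a knurled screw cap, closed, 52 mm across and 80 mm tall (the cap from 59 mm up), 110 g; this point is on its axis half-way up (40 mm above its underside), z up. Wide for a gripper: best gripped high, about 20 mm above this point. Starts upright in one of the three front bays.
- clip_stand_center (a point): Black plastic clip stand for glasses (empty, rigid), 100 mm tall, 100 g: square foot 52 x 52 x 12 mm; column 24 mm (x) by 30 mm (y) up to 74 mm, best gripped across y; above it two leaning jaws, at most 30 mm wide in y, with thumb lugs out to 25 mm in +-x, 60 to 83 mm up. This point: on its axis, 50 mm above the underside, z up. Starts upright in one of the three front bays.
- case_center (a point): White plastic thermometer case with rounded edges, closed, 150 mm long (x), 34 mm wide (y), 24 mm thick (z, up), 60 g; this point is its centre, 12 mm above its underside. Starts lying flat in the organizer's rear trough, lengthwise along it.
- organizer: Fixed low wooden organizer, 152 (x) by 272 mm (y). Origin: middle of its underside, on the table; +x to its rear, z up. Floor 4 mm thick; walls 8 mm thick, tops 12 mm above the table. In front three equal bays side by side, 80 x 80 mm inside, centres at x -28 and y -88, 0, +88 mm; behind them one long trough, 48 (x) by 256 mm (y) inside, centre at x +44, y 0 mm.
- serving_tray: Fixed dark wooden serving tray, 300 (x) by 150 mm (y), the larger tray, with a brass bar handle 34 mm high along each end rim (in x); empty at the start. Origin: middle of its underside, on the table, z up. Floor 5 mm thick, rim 5 mm thick with its top 14 mm above the table. It lies left or right of the organizer.
- small_tray: Fixed dark wooden tray without handles, 230 mm (x) by 96 mm (y), empty at the start; it lies on the other side of the organizer. Its origin is the middle of its underside, on the table top, z up. Floor 5 mm thick, rim 5 mm thick and 12 mm above the table.
- cream_jar_center (a point): Bystander: squat glass cream jar with a white lid, 54 mm across and 38 mm tall, standing in front of the organizer; this point is its centre, 19 mm above its underside. Leave it alone.
- nail_clipper_center (a point): Bystander: steel nail clipper, 59 mm long (x), 13 mm wide, 12 mm tall, lying in the organizer's rear trough beyond the end of the thermometer case; this point is its middle, 6 mm above its underside. Leave it alone.

How it is judged:
By the outcome, as a careful person would: the job done as asked, in the order asked, and still so for the second after the job is handed in, with the robot touching nothing.
It also fails if it takes over 133 s, if anything falls off the work surface, if the arm or the gripper's body presses on something with over 40 N, if the wrist force passes 120 N, or if a joint passes its speed limit or range.

## Working session

There is one attempt and no reset: what is moved stays moved. The work goes in short steps, Python scripts to look and compute and a tool call to move; the robot and the scene stay as the last step left them, time stands still between calls to the robot, and variables do not carry over. Pictures are saved under pics/ and viewed, about 12 in all and at most 16, crops included, and the job is handed in when it is done.

Besides the shell and the picture viewer there is one more tool, called after "Emit:" by a JSON object that holds its "name" and its "arguments". send_rows: Moves the arm, as the interface text tells. Its arguments: {"type":"object","properties":{"rows":{"type":"array"},"gripper":{"type":"number"}},"required":["rows"]}

```bash
ls; mkdir -p pics; cat > h.py <<'E'
import numpy as np, cv2
from scipy.spatial.transform import Rotation as R
from workcell import ctrl, optics, nets
def ray(cam,uv,z,info=None):
    i=info or optics.camera_info(cam); K=np.array(i['K']);T=np.array(i['pose'])
    d=T[:3,:3]@np.linalg.solve(K,[uv[0],uv[1],1]); o=T[:3,3]
    return o+d*(z-o[2])/d[2]
def pc(cam,depth,info=None):
    i=info or optics.camera_info(cam); K=np.array(i['K']);T=np.array(i['pose'])
    v,u=np.mgrid[:depth.shape[0],:depth.shape[1]]
    p=np.stack([(u-K[0,2])/K[0,0]*depth,(v-K[1,2])/K[1,1]*depth,depth],-1)
    P=p@T[:3,:3].T+T[:3,3]; P[depth<=0]=np.nan
    return P
def st():
    o=ctrl.get_obs(); print('t',round(o['t'],2),'pos',np.round(o['ee_pos'],1),'rv',np.round(o['orientation'],3),'F',np.round(o['ft_force'],1),'w',round(o['width'],1)); 
    print('R',np.round(R.from_rotvec(o['orientation']).as_matrix(),3).tolist(),'q',np.round(o['qpos'],2)); return o
E
python3 - <<'E'
from h import *
st()
Z=dict(mug_center=44,canister_center=44,clip_stand_center=54,case_center=16,organizer=0,serving_tray=0,small_tray=0,cream_jar_center=19,nail_clipper_center=10)
for c in ['scene','top']:
    im,d=optics.get_image(c); cv2.imwrite(f'pics/{c}0.png',im); np.save(f'pics/{c}0.npy',d)
    i=optics.camera_info(c); print(c,np.round(i['K'],0).tolist(),np.round(i['pose'],2).tolist())
    for n,z in Z.items():
        for r in nets.spot_point(c,n)[:2]: print(n,round(r['conf'],2),np.round(r['position'],0),np.round(ray(c,r['position'],z),0))
E
```

```text
pics
t 0.0 pos [164.1 602.8 403.9] rv [-4.160e-01 -3.114e+00  2.000e-03] F [-0.  -0.3  0. ] w 87.8
R [[-0.965, 0.263, -0.0], [0.263, 0.965, -0.001], [0.0, -0.002, -1.0]] q [ 1.29  0.42  1.63 -0.    1.09 -0.02]
scene [[384.0, 0.0, 321.0], [0.0, 384.0, 202.0], [0.0, 0.0, 1.0]] [[-0.44, 0.56, -0.7, 1122.84], [0.9, 0.27, -0.36, 282.0], [-0.01, -0.78, -0.62, 567.92], [0.0, 0.0, 0.0, 1.0]]
mug_center 0.91 [368. 226.] [561. 103.  44.]
canister_center 0.6 [290. 206.] [573. -73.  44.]
clip_stand_center 0.56 [328. 207.] [551.   9.  54.]
case_center 0.72 [335. 252.] [633.  64.  16.]
case_center 0.62 [324. 241.] [613.  30.  16.]
organizer 0.7 [324. 240.] [595.  20.   0.]
organizer 0.66 [332. 210.] [497.  -8.   0.]
serving_tray 0.89 [480. 256.] [501. 324.   0.]
small_tray 0.6 [217. 178.] [ 509. -332.    0.]
small_tray 0.23 [369. 222.] [500.  86.   0.]
cream_jar_center 0.87 [382. 198.] [429.  91.  19.]
nail_clipper_center 0.61 [273. 241.] [654. -68.  10.]
top [[420.0, 0.0, 325.0], [0.0, 420.0, 201.0], [0.0, 0.0, 1.0]] [[0.02, -0.98, 0.18, 399.21], [-1.0, -0.02, 0.04, -15.32], [-0.04, -0.18, -0.98, 954.56], [0.0, 0.0, 0.0, 1.0]]
mug_center 0.67 [291. 204.] [554.  99.  44.]
mug_center 0.23 [292. 259.] [434.  92.  44.]
canister_center 0.96 [367. 196.] [574. -68.  44.]
clip_stand_center 0.87 [326. 197.] [570.  21.  54.]
case_center 0.91 [308. 172.] [635.  66.  16.]
case_center 0.15 [292. 257.] [439.  95.  16.]
organizer 0.75 [323. 192.] [592.  32.   0.]
organizer 0.72 [194. 228.] [502. 326.   0.]
serving_tray 0.72 [191. 224.] [510. 334.   0.]
small_tray 0.67 [484. 228.] [ 514. -334.    0.]
cream_jar_center 0.92 [293. 257.] [439.  93.  19.]
cream_jar_center 0.23 [483. 225.] [ 518. -325.   19.]
nail_clipper_center 0.5 [363. 166.] [652. -61.  10.]
```

```bash
python3 - <<'E'
from h import *
im=cv2.imread('pics/top0.png'); d=np.load('pics/top0.npy')
cv2.imwrite('pics/top0c.png',cv2.resize(im[90:330,100:580],(800,400)))
P=pc('top',d)
def rep(n,m):
    q=P[m]; print(n,m.sum(),'mean',np.round(np.nanmean(q,0),0),'min',np.round(np.nanpercentile(q,2,axis=0),0),'max',np.round(np.nanpercentile(q,98,axis=0),0))
# top surface blobs
box=lambda x0,x1,y0,y1,z0,z1:(P[...,0]>x0)&(P[...,0]<x1)&(P[...,1]>y0)&(P[...,1]<y1)&(P[...,2]>z0)&(P[...,2]<z1)
rep('mug',box(500,620,60,180,76,95)); rep('can',box(520,630,-120,-30,76,95)); rep('clip',box(510,630,-20,60,75,120))
rep('case',box(605,680,-30,160,20,36)); rep('jar',box(390,490,50,140,30,45))
rep('org',box(480,700,-150,200,8,16)); rep('serv rim',box(300,720,220,450,10,17)); rep('serv handle',box(300,720,220,450,26,42)); rep('small',box(350,680,-420,-250,8,16))
for n,m in [('org',box(480,700,-150,200,8,16)),('serv',box(300,720,220,450,10,40)),('small',box(350,680,-420,-250,8,16)),('case',box(605,680,-30,160,20,36))]:
    print(n,cv2.minAreaRect(P[m][:,:2].astype(np.float32)))
E
```

```text
mug 197 mean [559. 107.  84.] min [530.  79.  77.] max [587. 135.  87.]
can 476 mean [572. -69.  84.] min [549. -91.  79.] max [596. -45.  88.]
clip 244 mean [561.  18.  92.] min [543.   5.  76.] max [584.  32. 106.]
case 968 mean [630.  63.  28.] min [612.  -8.  23.] max [649. 134.  32.]
jar 490 mean [432.  92.  39.] min [408.  68.  35.] max [455. 117.  42.]
org 2419 mean [592.  24.  12.] min [ 513. -113.    8.] max [675. 157.  16.]
serv rim 863 mean [506. 331.  14.] min [350. 246.  10.] max [652. 413.  17.]
serv handle 313 mean [491. 329.  34.] min [349. 272.  29.] max [654. 385.  37.]
small 964 mean [ 514. -331.   11.] min [ 399. -389.    8.] max [ 629. -272.   15.]
org ((593.6768798828125, 22.293685913085938), (153.29290771484375, 272.3778381347656), 5.490421772003174)
serv ((501.6735534667969, 329.81298828125), (152.27359008789062, 303.4493408203125), 85.44064331054688)
small ((514.3433837890625, -330.7029724121094), (97.50907897949219, 230.23141479492188), 82.19620513916016)
case ((631.06689453125, 63.55744934082031), (35.45341110229492, 149.3992156982422), 3.851850986480713)
```

View pics/top0c.png

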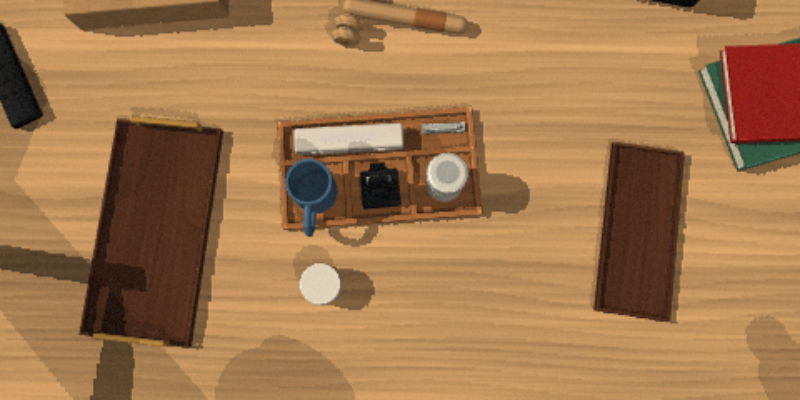

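View pics/scene0.png

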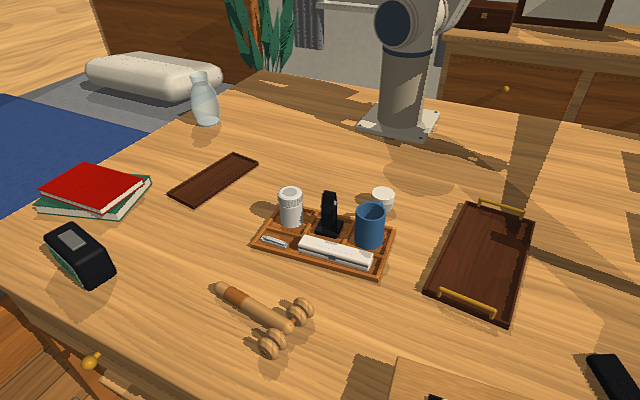

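Top view: the organizer is in the middle (yaw about +5.5°), with the mug on the left with its handle towards the robot, the clip stand in the middle and the canister on the right. The case is upper-left in the trough, the clipper upper-right. The serving tray is on the left and the small tray on the right. The points agree with the bays I computed: mug (557,107), clip stand (566,20), canister (574,-68).

I'll turn the tool to the organizer's yaw and go above it.

Emit:
{"name": "send_rows", "arguments": {"rows": [{"offset": [0, 0, 0], "twist": [0, 0, -6.93]}, {"offset": [0, 0, 0], "twist": [0, 0, -6.93]}, {"offset": [0, 0, 0], "twist": [0, 0, -6.93]}, {"offset": [0, 0, 0], "twist": [0, 0, 0]}, {"offset": [0, 0, 0], "twist": [0, 0, 0]}]}}

```text
t: 1.42
ee_pos: [164.1, 603.1, 404.7]
orientation: [0.169, -3.137, -0.0]
ft_force: [0.4, 0.2, -0.9]
width: 87.9
```

Emit:
{"name": "send_rows", "arguments": {"rows": [{"offset": [-0.017, -0.031, 0], "twist": [0, 0, 0]}, {"offset": [-0.017, -0.031, 0], "twist": [0, 0, 0]}, {"offset": [-0.017, -0.031, 0], "twist": [0, 0, 0]}, {"offset": [-0.017, -0.031, 0], "twist": [0, 0, 0]}, {"offset": [-0.017, -0.031, 0], "twist": [0, 0, 0]}]}}

```text
t: 1.83
ee_pos: [264.0, 457.6, 404.2]
orientation: [-0.152, 3.137, 0.007]
ft_force: [0.4, -0.1, 1.1]
width: 87.7
```

Emit:
{"name": "send_rows", "arguments": {"rows": [{"offset": [-0.017, -0.031, 0], "twist": [0, 0, 0]}, {"offset": [-0.017, -0.031, 0], "twist": [0, 0, 0]}, {"offset": [-0.017, -0.031, 0], "twist": [0, 0, 0]}, {"offset": [-0.017, -0.031, 0], "twist": [0, 0, 0]}, {"offset": [-0.017, -0.031, 0], "twist": [0, 0, 0]}]}}

```text
t: 2.25
ee_pos: [365.5, 303.4, 404.5]
orientation: [-0.122, 3.136, 0.01]
ft_force: [-0.1, 1.3, 0.1]
width: 87.8
```

Emit:
{"name": "send_rows", "arguments": {"rows": [{"offset": [-0.017, -0.031, 0], "twist": [0, 0, 0]}, {"offset": [-0.017, -0.031, 0], "twist": [0, 0, 0]}, {"offset": [-0.017, -0.031, 0], "twist": [0, 0, 0]}, {"offset": [-0.017, -0.031, 0], "twist": [0, 0, 0]}, {"offset": [0, 0, 0], "twist": [0, 0, 0]}]}}

```text
t: 2.67
ee_pos: [447.4, 174.2, 405.5]
orientation: [-0.085, 3.133, 0.011]
ft_force: [0.1, -0.0, 0.4]
width: 88.0
```

```bash
cat >> h.py <<'E'
def go(x,y,z,yaw,n=None,cap=.035):
    """rows to world TCP target with tool y at angle yaw (deg), tool down; full tilt fix. prints total tool-frame offset & twist"""
    o=ctrl.get_obs(); Rm=R.from_rotvec(o['orientation']); p=np.array(o['ee_pos'])
    c,s=np.cos(np.radians(yaw)),np.sin(np.radians(yaw))
    T=R.from_matrix(np.array([[-s,c,0],[c,s,0],[0,0,-1]]).T@np.eye(3)) if 0 else R.from_matrix(np.column_stack([[-s,c,0],[c,s,0],[0,0,-1]]))
    T0=T.as_matrix()
    if np.linalg.det(T0)<0: T0[:,0]*=-1
    T=R.from_matrix(T0)
    tw=np.degrees((Rm.inv()*T).as_rotvec())
    y=np.degrees(np.arctan2(Rm.as_matrix()[1,1],Rm.as_matrix()[0,1]))
    off0=Rm.inv().apply(np.array([x,y_,z])-p) if 0 else Rm.inv().apply(np.array([x,globals().get('_Y',0),z])-p)
E
python3 - <<'E'
# rewrite go cleanly
s=open('h.py').read(); s=s[:s.index('def go(')]
s+='''def go(x,y,z,yaw):
    """offset (m) and twist (deg) in the tool's axes to reach TCP x,y,z with the tool down and its y axis at angle yaw"""
    o=ctrl.get_obs(); Rm=R.from_rotvec(o['orientation']); d=np.array([x,y,z])-o['ee_pos']
    c,s=np.cos(np.radians(yaw)),np.sin(np.radians(yaw))
    T=R.from_matrix(np.column_stack([[-s,c,0],[c,s,0],[0,0,-1]]) if 0 else np.array([[-s,c,0],[c,s,0],[0,0,-1.]]))
    M=T.as_matrix()
    print('go off mm now',np.round(Rm.inv().apply(d),1),'after twist',np.round(T.inv().apply(d),1),'twist',np.round(np.degrees((Rm.inv()*T).as_rotvec()),2))
'''
s=s.replace("np.column_stack([[-s,c,0],[c,s,0],[0,0,-1]]) if 0 else np.array([[-s,c,0],[c,s,0],[0,0,-1.]])","np.column_stack([[-s,c,0],[c,s,0],[0,0,-1.]])")
# columns must be tool x,y,z in world: x = y cross z
s=s.replace("[[-s,c,0],[c,s,0],[0,0,-1.]]","[[-s,c,0],[c,s,0],[0,0,-1.]]").replace("    M=T.as_matrix()\n","")
open('h.py','w').write(s)
E
python3 - <<'E'
from h import *
st()
i=optics.camera_info('wrist'); im,d=optics.get_image('wrist'); cv2.imwrite('pics/w1.png',im); np.save('pics/w1.npy',d)
o=ctrl.get_obs();T=np.eye(4);T[:3,:3]=R.from_rotvec(o['orientation']).as_matrix();T[:3,3]=o['ee_pos']
print(np.round(np.linalg.inv(T)@np.array(i['pose']),3).tolist(), np.round(i['K'],0).tolist())
for n,z in dict(mug_center=44,clip_stand_center=54,canister_center=44,case_center=16).items():
    for r in nets.spot_point('wrist',n)[:1]: print(n,round(r['conf'],2),np.round(r['position']),np.round(ray('wrist',r['position'],z,i),1))
go(557,107,330,95.5)
E
```

```text
t 2.67 pos [447.4 174.2 405.5] rv [-0.085  3.133  0.011] F [ 0.1 -0.   0.4] w 88.0
R [[-0.999, -0.054, 0.007], [-0.054, 0.999, 0.007], [-0.008, 0.007, -1.0]] q [ 0.35  0.21  1.94  0.01  0.98 -1.28]
[[0.001, -0.952, -0.308, 84.254], [1.0, 0.001, -0.001, -1.737], [0.001, -0.308, 0.952, 20.579], [0.0, 0.0, 0.0, 1.0]] [[354.0, 0.0, 308.0], [0.0, 354.0, 200.0], [0.0, 0.0, 1.0]]
mug_center 0.94 [238. 268.] [555.9 107.1  44. ]
clip_stand_center 0.91 [152. 274.] [562.   18.8  54. ]
canister_center 0.65 [ 76. 272.] [569.4 -67.7  44. ]
go off mm now [-107.5  -79.2   75. ] after twist [-105.1  -82.3   75.1] twist [ 0.45  0.31 -1.96]
```

View pics/w1.png

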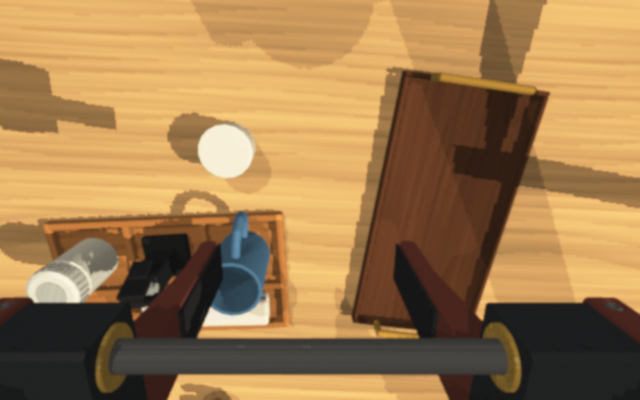

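Emit:
{"name": "send_rows", "arguments": {"rows": [{"offset": [-0.025, -0.019, 0.018], "twist": [0.1, 0.1, -0.6]}, {"offset": [-0.027, -0.02, 0.019], "twist": [0.1, 0.1, -0.6]}, {"offset": [-0.027, -0.02, 0.019], "twist": [0.1, 0.1, -0.6]}, {"offset": [-0.02, -0.015, 0.015], "twist": [0.1, 0, -0.4]}, {"offset": [0, 0, 0], "twist": [0, 0, 0]}]}}

```text
t: 3.33
ee_pos: [550.3, 119.7, 333.2]
orientation: [-0.178, 3.132, 0.005]
ft_force: [-0.0, -0.1, 0.4]
width: 87.8
```

```bash
python3 - <<'E'
from h import *
i=optics.camera_info('wrist');im,d=optics.get_image('wrist');cv2.imwrite('pics/w2.png',im)
P=pc('wrist',d,i)
for r in nets.spot_point('wrist','mug_center')[:1]: print(round(r['conf'],2),np.round(r['position']),np.round(ray('wrist',r['position'],44,i),1))
m=(P[...,2]>79)&(P[...,2]<90)&(P[...,0]>515)&(P[...,0]<600)&(P[...,1]>60)&(P[...,1]<150)
q=P[m][:,:2].astype(np.float32); print(len(q),cv2.minEnclosingCircle(q),np.median(P[m][:,2]))
st();go(557,107,227,95.5)
E
```

```text
0.59 [291. 205.] [559.2 107.8  44. ]
1570 ((557.7786254882812, 106.86620330810547), 30.10301971435547) 82.89796444412404
t 3.43 pos [548.1 120.9 334.8] rv [-0.178  3.132  0.006] F [-0.4 -0.6  0.2] w 87.7
R [[-0.994, -0.113, 0.004], [-0.113, 0.994, 0.004], [-0.004, 0.004, -1.0]] q [ 0.2   0.42  1.82  0.    0.89 -1.49]
go off mm now [ -6.8 -15.2 107.8] after twist [ -7.5 -14.6 107.8] twist [0.21 0.25 1.01]
```

Mug axis (557.8, 106.9), rim at z 83, which agrees with its bay. I'll align over it, then go down.

Emit:
{"name": "send_rows", "arguments": {"rows": [{"offset": [-0.004, -0.0075, 0.008], "twist": [0.1, 0.1, 0.5]}, {"offset": [-0.004, -0.0075, 0.012], "twist": [0.1, 0.1, 0.5]}, {"offset": [0, 0, 0.015], "twist": [0, 0, 0]}, {"offset": [0, 0, 0.01], "twist": [0, 0, 0]}, {"offset": [0, 0, 0], "twist": [0, 0, 0]}]}}

```text
t: 3.85
ee_pos: [555.9, 109.9, 289.2]
orientation: [-0.156, 3.134, 0.001]
ft_force: [-0.6, 0.3, -0.2]
width: 87.7
```

```bash
python3 - <<'E'
from h import *
st();go(557.8,107,227,95.5)
E
```

```text
t 3.85 pos [555.9 109.9 289.2] rv [-1.560e-01  3.134e+00  1.000e-03] F [-0.6  0.3 -0.2] w 87.7
R [[-0.995, -0.099, 0.004], [-0.099, 0.995, 0.001], [-0.004, 0.0, -1.0]] q [ 0.17  0.5   1.84 -0.    0.81 -1.5 ]
go off mm now [-1.3 -3.1 62.2] after twist [-1.6 -3.1 62.2] twist [0.01 0.22 0.18]
```

Emit:
{"name": "send_rows", "arguments": {"rows": [{"offset": [-0.0015, -0.003, 0.006], "twist": [0, 0.2, 0.2]}, {"offset": [0, 0, 0.016], "twist": [0, 0, 0]}, {"offset": [0, 0, 0.018], "twist": [0, 0, 0]}, {"offset": [0, 0, 0.015], "twist": [0, 0, 0]}, {"offset": [0, 0, 0.004], "twist": [0, 0, 0]}]}}

```text
t: 4.27
ee_pos: [558.6, 107.3, 230.0]
orientation: [-0.15, 3.133, 0.001]
ft_force: [-0.8, 0.2, 0.1]
width: 87.7
```

Emit:
{"name": "send_rows", "arguments": {"rows": [{"offset": [0, 0, 0], "twist": [0, 0, 0]}, {"offset": [0, 0, 0], "twist": [0, 0, 0]}, {"offset": [0, 0, 0], "twist": [0, 0, 0]}, {"offset": [0, 0, 0], "twist": [0, 0, 0]}, {"offset": [0, 0, 0], "twist": [0, 0, 0]}], "gripper": 0.03}}

```text
t: 4.68
ee_pos: [559.2, 107.3, 231.6]
orientation: [-0.15, 3.132, 0.001]
ft_force: [-0.1, -0.2, -2.3]
width: 59.9
```

Emit:
{"name": "send_rows", "arguments": {"rows": [{"offset": [0, 0, 0], "twist": [0, 0, 0]}, {"offset": [0, 0, 0], "twist": [0, 0, 0]}, {"offset": [0, 0, 0], "twist": [0, 0, 0]}, {"offset": [0, 0, 0], "twist": [0, 0, 0]}, {"offset": [0, 0, 0], "twist": [0, 0, 0]}], "gripper": 0.03}}

```text
t: 5.1
ee_pos: [559.3, 107.4, 232.8]
orientation: [-0.15, 3.131, 0.001]
ft_force: [0.7, 0.5, -3.2]
width: 59.8
```

```bash
python3 - <<'E'
from h import *
st();go(557.8,107,227,95.5)
E
```

```text
t 5.1 pos [559.3 107.4 232.8] rv [-1.500e-01  3.131e+00  1.000e-03] F [ 0.7  0.5 -3.2] w 59.8
R [[-0.995, -0.096, 0.007], [-0.096, 0.995, 0.001], [-0.007, 0.001, -1.0]] q [ 0.17  0.59  1.85  0.    0.7  -1.5 ]
go off mm now [ 1.6 -0.2  5.8] after twist [ 1.5 -0.2  5.8] twist [ 0.03  0.42 -0.02]
```

Emit:
{"name": "send_rows", "arguments": {"rows": [{"offset": [0, 0, -0.008], "twist": [0, 0.2, 0]}, {"offset": [0, 0, -0.015], "twist": [0, 0.2, 0]}, {"offset": [0, 0, -0.018], "twist": [0, 0, 0]}, {"offset": [0, 0, -0.015], "twist": [0, 0, 0]}, {"offset": [0, 0.005, -0.008], "twist": [0, 0, 0]}]}}

```text
t: 5.52
ee_pos: [557.5, 111.7, 298.1]
orientation: [0.149, -3.131, 0.001]
ft_force: [-0.3, 0.1, -1.4]
width: 59.5
```

Emit:
{"name": "send_rows", "arguments": {"rows": [{"offset": [-0.005, 0.015, 0], "twist": [0, 0, 0]}, {"offset": [-0.007, 0.025, 0], "twist": [0, 0, 0]}, {"offset": [-0.007, 0.026, 0], "twist": [0, 0, 0]}, {"offset": [-0.007, 0.026, 0], "twist": [0, 0, 0]}, {"offset": [-0.007, 0.026, 0], "twist": [0, 0, 0]}]}}

```text
t: 5.93
ee_pos: [579.7, 233.8, 302.8]
orientation: [0.138, -3.134, 0.0]
ft_force: [-0.5, -0.5, -1.4]
width: 59.2
```

Emit:
{"name": "send_rows", "arguments": {"rows": [{"offset": [-0.007, 0.026, 0], "twist": [0, 0, 0]}, {"offset": [-0.007, 0.025, 0], "twist": [0, 0, 0]}, {"offset": [-0.005, 0.02, 0], "twist": [0, 0, 0]}, {"offset": [-0.002, 0.008, 0], "twist": [0, 0, 0]}, {"offset": [0, 0, 0], "twist": [0, 0, 0]}]}}

```text
t: 6.35
ee_pos: [593.0, 324.7, 303.6]
orientation: [0.145, -3.135, -0.002]
ft_force: [-0.3, -0.9, -0.9]
width: 59.8
```

```bash
python3 - <<'E'
from h import *
st();go(596.4,322,231,95.5)
E
```

```text
t 6.35 pos [593.  324.7 303.6] rv [ 1.450e-01 -3.135e+00 -2.000e-03] F [-0.3 -0.9 -0.9] w 59.8
R [[-0.996, -0.092, -0.003], [-0.092, 0.996, 0.001], [0.003, 0.001, -1.0]] q [ 0.48  0.61  1.57  0.    0.96 -1.18]
go off mm now [-3.4 -3.1 72.6] after twist [-3.2 -3.  72.6] twist [ 0.09 -0.18 -0.2 ]
```

Emit:
{"name": "send_rows", "arguments": {"rows": [{"offset": [-0.003, -0.003, 0.01], "twist": [0, -0.1, -0.1]}, {"offset": [0, 0, 0.018], "twist": [0, 0, 0]}, {"offset": [0, 0, 0.018], "twist": [0, 0, 0]}, {"offset": [0, 0, 0.012], "twist": [0, 0, 0]}, {"offset": [0, 0, 0], "twist": [0, 0, 0]}]}}

```text
t: 6.77
ee_pos: [595.9, 317.1, 242.2]
orientation: [0.147, -3.136, 0.001]
ft_force: [-0.7, 0.2, -2.4]
width: 59.4
```

```bash
python3 - <<'E'
from h import *
st();go(596.4,322,231,95.5)
E
```

```text
t 6.77 pos [595.9 317.1 242.2] rv [ 1.470e-01 -3.136e+00  1.000e-03] F [-0.7  0.2 -2.4] w 59.4
R [[-0.996, -0.093, -0.002], [-0.093, 0.996, -0.0], [0.002, -0.0, -1.0]] q [ 0.47  0.69  1.59  0.    0.86 -1.19]
go off mm now [-1.   4.8 11.2] after twist [-1.   4.8 11.2] twist [-0.02 -0.12 -0.15]
```

Emit:
{"name": "send_rows", "arguments": {"rows": [{"offset": [0, 0.002, 0.003], "twist": [0, 0, 0]}, {"offset": [0, 0, 0.003], "twist": [0, 0, 0]}, {"offset": [0, 0, 0.002], "twist": [0, 0, 0]}, {"offset": [0, 0, 0.001], "twist": [0, 0, 0]}, {"offset": [0, 0, 0.001], "twist": [0, 0, 0]}]}}

```text
t: 7.18
ee_pos: [596.3, 316.5, 232.5]
orientation: [0.142, -3.135, 0.002]
ft_force: [-4.4, -1.4, 9.5]
width: 59.3
```

Emit:
{"name": "send_rows", "arguments": {"rows": [{"offset": [0, 0, 0.001], "twist": [0, 0, 0]}, {"offset": [0, 0, 0.001], "twist": [0, 0, 0]}, {"offset": [0, 0, 0.001], "twist": [0, 0, 0]}, {"offset": [0, 0, 0], "twist": [0, 0, 0]}, {"offset": [0, 0, 0], "twist": [0, 0, 0]}]}}

```text
t: 7.6
ee_pos: [596.5, 316.8, 233.2]
orientation: [0.143, -3.138, 0.0]
ft_force: [-0.1, 0.1, -2.1]
width: 59.5
```

Emit:
{"name": "send_rows", "arguments": {"rows": [{"offset": [0, 0, 0.001], "twist": [0, 0, 0]}, {"offset": [0, 0, 0], "twist": [0, 0, 0]}, {"offset": [0, 0, 0], "twist": [0, 0, 0]}, {"offset": [0, 0, 0], "twist": [0, 0, 0]}, {"offset": [0, 0, 0], "twist": [0, 0, 0]}], "gripper": 0.0878}}

```text
t: 8.02
ee_pos: [597.5, 317.5, 232.8]
orientation: [-0.143, 3.135, 0.002]
ft_force: [1.0, 1.2, -0.1]
width: 87.3
```

Emit:
{"name": "send_rows", "arguments": {"rows": [{"offset": [0, 0, -0.005], "twist": [0, 0, 0]}, {"offset": [0, 0, -0.015], "twist": [0, 0, 0]}, {"offset": [0, 0, -0.03], "twist": [0, 0, 0]}, {"offset": [0, 0, -0.03], "twist": [0, 0, 0]}, {"offset": [0, 0, -0.02], "twist": [0, 0, 0]}]}}

```text
t: 8.43
ee_pos: [595.8, 316.6, 333.4]
orientation: [0.143, -3.131, 0.005]
ft_force: [-0.1, 0.1, 1.3]
width: 87.9
```

```bash
python3 - <<'E'
from h import *
st();go(572,-68,320,95.5)
E
```

```text
t 8.43 pos [595.8 316.6 333.4] rv [ 0.143 -3.131  0.005] F [-0.1  0.1  1.3] w 87.9
R [[-0.996, -0.091, -0.007], [-0.091, 0.996, -0.003], [0.007, -0.003, -1.0]] q [ 0.47  0.58  1.56  0.    1.02 -1.19]
go off mm now [  58.7 -380.8   14.8] after twist [  60.5 -380.6   13.4] twist [-0.15 -0.4  -0.26]
```

Emit:
{"name": "send_rows", "arguments": {"rows": [{"offset": [0.003, -0.018, 0], "twist": [0, 0, 0]}, {"offset": [0.005, -0.03, 0], "twist": [0, 0, 0]}, {"offset": [0.005, -0.033, 0], "twist": [0, 0, 0]}, {"offset": [0.005, -0.033, 0], "twist": [0, 0, 0]}, {"offset": [0.005, -0.033, 0], "twist": [0, 0, 0]}]}}

```text
t: 8.85
ee_pos: [586.5, 166.6, 343.1]
orientation: [-0.158, 3.128, 0.006]
ft_force: [-0.5, 0.1, 0.8]
width: 87.7
```

Emit:
{"name": "send_rows", "arguments": {"rows": [{"offset": [0.005, -0.033, 0], "twist": [0, 0, 0]}, {"offset": [0.005, -0.033, 0], "twist": [0, 0, -0.3]}, {"offset": [0.005, -0.033, 0], "twist": [0, 0, -0.3]}, {"offset": [0.005, -0.033, 0], "twist": [0, 0, -0.3]}, {"offset": [0.005, -0.033, 0], "twist": [0, 0, -0.3]}]}}

```text
t: 9.27
ee_pos: [573.5, -12.5, 342.5]
orientation: [-0.192, 3.128, 0.003]
ft_force: [1.0, 0.7, -0.5]
width: 87.8
```

Emit:
{"name": "send_rows", "arguments": {"rows": [{"offset": [0.005, -0.03, 0], "twist": [0, 0, -0.3]}, {"offset": [0.004, -0.02, 0], "twist": [0, 0, -0.3]}, {"offset": [0, -0.01, 0], "twist": [0, 0, -0.3]}, {"offset": [0, 0, 0], "twist": [0, 0, 0]}, {"offset": [0, 0, 0], "twist": [0, 0, 0]}]}}

```text
t: 9.68
ee_pos: [566.0, -86.6, 341.9]
orientation: [-0.203, 3.13, 0.001]
ft_force: [1.0, 1.0, -0.8]
width: 87.6
```

```bash
cat >> h.py <<'E'
def top(x,y,z0,z1,r=50,cam='wrist'):
    i=optics.camera_info(cam);im,d=optics.get_image(cam);P=pc(cam,d,i)
    m=(P[...,2]>z0)&(P[...,2]<z1)&(np.hypot(P[...,0]-x,P[...,1]-y)<r)
    q=P[m][:,:2].astype(np.float32); print(len(q),cv2.minEnclosingCircle(q),cv2.minAreaRect(q),'z',np.median(P[m][:,2]))
    return im,P
E
python3 - <<'E'
from h import *
im,P=top(571,-68,79,90)
for r in nets.spot_point('wrist','canister_center')[:1]: print(round(r['conf'],2),np.round(r['position']),np.round(ray('wrist',r['position'],44),1))
st();go(571,-68,227,95.5)
E
```

```text
3730 ((571.9475708007812, -68.85687255859375), 26.466447830200195) ((572.117431640625, -68.94280242919922), (51.58830261230469, 52.38972473144531), 4.191115379333496) z 83.21922832983205
t 9.78 pos [566.4 -85.5 342. ] rv [-2.060e-01  3.129e+00  1.000e-03] F [ 0.1  0.3 -0.5] w 87.9
R [[-0.991, -0.131, 0.005], [-0.131, 0.991, 0.001], [-0.006, 0.0, -1.0]] q [-0.17  0.43  1.79  0.    0.91 -1.87]
go off mm now [ -6.3  16.8 115. ] after twist [ -6.3  17.  115. ] twist [0.01 0.32 2.03]
```

Emit:
{"name": "send_rows", "arguments": {"rows": [{"offset": [-0.003, 0.007, 0.01], "twist": [0, 0.1, 0.7]}, {"offset": [-0.003, 0.008, 0.015], "twist": [0, 0.1, 0.7]}, {"offset": [0, 0, 0.016], "twist": [0, 0, 0.5]}, {"offset": [0, 0, 0.01], "twist": [0, 0, 0]}, {"offset": [0, 0, 0], "twist": [0, 0, 0]}], "gripper": 0.076}}

```text
t: 10.2
ee_pos: [570.8, -64.7, 290.5]
orientation: [-0.161, 3.132, 0.0]
ft_force: [0.0, -0.6, 0.5]
width: 76.2
```

```bash
python3 - <<'E'
from h import *
st();go(572,-68.9,228,95.5)
E
```

```text
t 10.2 pos [570.8 -64.7 290.5] rv [-0.161  3.132  0.   ] F [ 0.  -0.6  0.5] w 76.2
R [[-0.995, -0.102, 0.005], [-0.102, 0.995, 0.0], [-0.005, -0.0, -1.0]] q [-0.13  0.5   1.82  0.    0.82 -1.81]
go off mm now [-0.4 -4.3 62.5] after twist [-0.8 -4.3 62.5] twist [-0.01  0.29  0.37]
```

Emit:
{"name": "send_rows", "arguments": {"rows": [{"offset": [-0.001, -0.004, 0.006], "twist": [0, 0.2, 0.3]}, {"offset": [0, 0, 0.016], "twist": [0, 0, 0]}, {"offset": [0, 0, 0.018], "twist": [0, 0, 0]}, {"offset": [0, 0, 0.016], "twist": [0, 0, 0]}, {"offset": [0, 0, 0.004], "twist": [0, 0, 0]}]}}

```text
t: 10.62
ee_pos: [574.5, -67.7, 231.1]
orientation: [-0.157, 3.131, -0.002]
ft_force: [-1.0, -0.8, 0.7]
width: 76.0
```

Emit:
{"name": "send_rows", "arguments": {"rows": [{"offset": [0, 0, 0], "twist": [0, 0, 0]}, {"offset": [0, 0, 0], "twist": [0, 0, 0]}, {"offset": [0, 0, 0], "twist": [0, 0, 0]}, {"offset": [0, 0, 0], "twist": [0, 0, 0]}, {"offset": [0, 0, 0], "twist": [0, 0, 0]}], "gripper": 0.03}}

```text
t: 11.03
ee_pos: [575.5, -68.1, 233.1]
orientation: [-0.158, 3.129, -0.003]
ft_force: [0.7, 0.2, -1.6]
width: 51.2
```

```bash
python3 - <<'E'
from h import *
st();go(491.7,330,300,95.5)
E
```

```text
t 11.03 pos [575.5 -68.1 233.1] rv [-1.580e-01  3.129e+00 -3.000e-03] F [ 0.7  0.2 -1.6] w 51.2
R [[-0.995, -0.1, 0.008], [-0.1, 0.995, -0.001], [-0.008, -0.002, -1.0]] q [-0.14  0.6   1.82 -0.    0.71 -1.81]
go off mm now [ 42.9 404.4 -68.1] after twist [ 45.3 404.3 -66.9] twist [-0.12  0.47  0.27]
```

Emit:
{"name": "send_rows", "arguments": {"rows": [{"offset": [0, 0, -0.01], "twist": [0, 0.2, 0.1]}, {"offset": [0, 0, -0.026], "twist": [0, 0.2, 0.1]}, {"offset": [0, 0, -0.033], "twist": [0, 0, 0]}, {"offset": [0, 0, -0.033], "twist": [0, 0, 0]}, {"offset": [0, 0, -0.025], "twist": [0, 0, 0]}]}}

```text
t: 11.45
ee_pos: [573.1, -67.6, 362.6]
orientation: [0.151, -3.127, 0.0]
ft_force: [0.1, -0.6, -1.0]
width: 51.4
```

Emit:
{"name": "send_rows", "arguments": {"rows": [{"offset": [0.002, 0.015, 0], "twist": [0, 0, 0]}, {"offset": [0.003, 0.026, 0], "twist": [0, 0, 0]}, {"offset": [0.003, 0.03, 0], "twist": [0, 0, 0]}, {"offset": [0.003, 0.03, 0], "twist": [0, 0, 0]}, {"offset": [0.003, 0.03, 0], "twist": [0, 0, 0]}]}}

```text
t: 11.87
ee_pos: [547.0, 62.4, 372.8]
orientation: [-0.137, 3.132, -0.005]
ft_force: [0.3, 0.8, -1.5]
width: 51.5
```

Emit:
{"name": "send_rows", "arguments": {"rows": [{"offset": [0.003, 0.03, 0], "twist": [0, 0, 0.2]}, {"offset": [0.003, 0.03, 0], "twist": [0, 0, 0.2]}, {"offset": [0.003, 0.03, 0], "twist": [0, 0, 0.2]}, {"offset": [0.003, 0.03, 0], "twist": [0, 0, 0.2]}, {"offset": [0.003, 0.03, 0], "twist": [0, 0, 0.2]}]}}

```text
t: 12.28
ee_pos: [513.6, 219.6, 371.7]
orientation: [-0.107, 3.136, -0.005]
ft_force: [1.0, 0.0, -1.2]
width: 51.4
```

```bash
python3 - <<'E'
from h import *
st();go(495,330,300,95.5)
E
```

```text
t 12.28 pos [513.6 219.6 371.7] rv [-0.107  3.136 -0.005] F [ 1.   0.  -1.2] w 51.4
R [[-0.998, -0.068, 0.004], [-0.068, 0.998, -0.003], [-0.004, -0.003, -1.0]] q [ 0.38  0.37  1.81 -0.01  0.97 -1.25]
go off mm now [ 11.3 111.7  71.3] after twist [  7.9 111.7  71.7] twist [-0.19  0.2  -1.61]
```

Emit:
{"name": "send_rows", "arguments": {"rows": [{"offset": [0.002, 0.03, 0.005], "twist": [0, 0.1, -0.6]}, {"offset": [0.002, 0.03, 0.018], "twist": [-0.1, 0.1, -0.6]}, {"offset": [0.002, 0.026, 0.02], "twist": [-0.1, 0, -0.4]}, {"offset": [0.001, 0.012, 0.018], "twist": [0, 0, 0]}, {"offset": [0, 0.003, 0.008], "twist": [0, 0, 0]}]}}

```text
t: 12.7
ee_pos: [492.3, 331.4, 302.4]
orientation: [-0.16, 3.134, 0.006]
ft_force: [-0.2, -1.2, -0.5]
width: 51.3
```

```bash
python3 - <<'E'
from h import *
st();go(495,325,233,95.5)
E
```

```text
t 12.7 pos [492.3 331.4 302.4] rv [-0.16   3.134  0.006] F [-0.2 -1.2 -0.5] w 51.3
R [[-0.995, -0.102, 0.003], [-0.102, 0.995, 0.004], [-0.004, 0.004, -1.0]] q [ 0.57  0.51  1.77  0.    0.86 -1.1 ]
go off mm now [-1.7 -6.9 69.4] after twist [-2.  -6.6 69.4] twist [0.21 0.22 0.36]
```

Emit:
{"name": "send_rows", "arguments": {"rows": [{"offset": [-0.001, -0.001, 0.01], "twist": [0.1, 0.1, 0.2]}, {"offset": [-0.001, -0.001, 0.017], "twist": [0.1, 0.1, 0.1]}, {"offset": [0, 0, 0.018], "twist": [0, 0, 0]}, {"offset": [0, 0, 0.012], "twist": [0, 0, 0]}, {"offset": [0, 0, 0.003], "twist": [0, 0, 0]}]}}

```text
t: 13.12
ee_pos: [492.9, 328.4, 238.7]
orientation: [0.153, -3.136, 0.003]
ft_force: [-0.3, -1.4, -1.0]
width: 51.4
```

Emit:
{"name": "send_rows", "arguments": {"rows": [{"offset": [0, 0, 0.002], "twist": [0, 0, 0]}, {"offset": [0, 0, 0.002], "twist": [0, 0, 0]}, {"offset": [0, 0, 0.001], "twist": [0, 0, 0]}, {"offset": [0, 0, 0.001], "twist": [0, 0, 0]}, {"offset": [0, 0, 0], "twist": [0, 0, 0]}]}}

```text
t: 13.53
ee_pos: [494.1, 326.6, 234.2]
orientation: [0.148, -3.137, 0.003]
ft_force: [0.4, 0.3, -2.3]
width: 51.2
```

Emit:
{"name": "send_rows", "arguments": {"rows": [{"offset": [0, 0, 0.0015], "twist": [0, 0, 0]}, {"offset": [0, 0, 0.0015], "twist": [0, 0, 0]}, {"offset": [0, 0, 0.0015], "twist": [0, 0, 0]}, {"offset": [0, 0, 0.001], "twist": [0, 0, 0]}, {"offset": [0, 0, 0], "twist": [0, 0, 0]}]}}

```text
t: 13.95
ee_pos: [494.7, 326.9, 234.1]
orientation: [-0.148, 3.136, -0.001]
ft_force: [0.3, 0.5, -2.2]
width: 51.1
```

Emit:
{"name": "send_rows", "arguments": {"rows": [{"offset": [0, 0, 0.0015], "twist": [0, 0, 0]}, {"offset": [0, 0, 0.001], "twist": [0, 0, 0]}, {"offset": [0, 0, 0.001], "twist": [0, 0, 0]}, {"offset": [0, 0, 0], "twist": [0, 0, 0]}, {"offset": [0, 0, 0], "twist": [0, 0, 0]}], "gripper": 0.0878}}

```text
t: 14.37
ee_pos: [495.3, 327.4, 230.8]
orientation: [-0.149, 3.134, 0.001]
ft_force: [-0.1, 0.6, -0.6]
width: 81.2
```

Emit:
{"name": "send_rows", "arguments": {"rows": [{"offset": [0, 0, -0.005], "twist": [0, 0, 0]}, {"offset": [0, 0, -0.015], "twist": [0, 0, 0]}, {"offset": [0, 0, -0.03], "twist": [0, 0, 0]}, {"offset": [0, 0, -0.035], "twist": [0, 0, 0]}, {"offset": [0, 0, -0.035], "twist": [0, 0, 0]}]}}

```text
t: 14.78
ee_pos: [492.7, 325.9, 346.9]
orientation: [0.148, -3.127, 0.012]
ft_force: [0.1, 1.0, 0.4]
width: 87.9
```

```bash
python3 - <<'E'
from h import *
im,d=optics.get_image('top')
P=pc('top',d); f=lambda x,y,r:(np.hypot(P[...,0]-x,P[...,1]-y)<r)&(P[...,2]>75)&(P[...,2]<95)
for x,y in [(596,317),(492,327)]:
    q=P[f(x,y,45)]; print(len(q),np.round(np.nanmean(q,0),1),cv2.minEnclosingCircle(q[:,:2].astype(np.float32)) if len(q) else '')
cv2.imwrite('pics/top1.png',im[110:310,120:440])
st();go(563,19,330,95.5)
E
```

```text
217 [597.8 315.5  83.4] ((594.7640991210938, 316.07586669921875), 30.46857261657715)
144 [477.4 319.6  84.1] ((491.71771240234375, 326.0813293457031), 26.678117752075195)
t 14.83 pos [494.7 327.2 354.3] rv [ 0.149 -3.136  0.004] F [2.7 1.7 4.5] w 88.0
R [[-0.996, -0.095, -0.002], [-0.095, 0.996, -0.003], [0.002, -0.003, -1.0]] q [ 0.56  0.44  1.74 -0.    0.97 -1.1 ]
go off mm now [ -38.9 -313.2   25. ] after twist [ -38.5 -313.3   24.3] twist [-0.15 -0.12 -0.07]
```

View pics/top1.png

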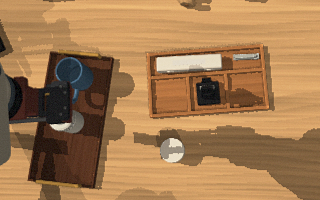

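The mug (595,316) and the canister (492,326) stand upright on the serving tray, and the clip stand is still in its bay. Next, the clip stand.

Emit:
{"name": "send_rows", "arguments": {"rows": [{"offset": [-0.002, -0.018, 0], "twist": [0, 0, 0]}, {"offset": [-0.003, -0.028, 0], "twist": [0, 0, 0]}, {"offset": [-0.004, -0.03, 0], "twist": [0, 0, 0]}, {"offset": [-0.004, -0.03, 0], "twist": [0, 0, -0.3]}, {"offset": [-0.004, -0.03, 0], "twist": [0, 0, -0.3]}]}}

```text
t: 15.25
ee_pos: [525.9, 195.1, 362.2]
orientation: [-0.179, 3.124, 0.008]
ft_force: [1.0, 0.0, -0.7]
width: 87.6
```

Emit:
{"name": "send_rows", "arguments": {"rows": [{"offset": [-0.004, -0.03, 0.003], "twist": [0, 0, -0.3]}, {"offset": [-0.004, -0.03, 0.003], "twist": [0, 0, -0.3]}, {"offset": [-0.004, -0.03, 0.003], "twist": [0, 0, -0.3]}, {"offset": [-0.004, -0.03, 0.003], "twist": [0, 0, -0.3]}, {"offset": [-0.003, -0.022, 0.003], "twist": [0, 0, -0.3]}]}}

```text
t: 15.67
ee_pos: [563.8, 49.1, 349.0]
orientation: [-0.222, 3.116, 0.008]
ft_force: [0.3, -0.4, 0.4]
width: 87.8
```

Emit:
{"name": "send_rows", "arguments": {"rows": [{"offset": [-0.001, -0.01, 0], "twist": [0, 0, 0]}, {"offset": [0, 0, 0], "twist": [0, 0, 0]}, {"offset": [0, 0, 0], "twist": [0, 0, 0]}, {"offset": [0, 0, 0], "twist": [0, 0, 0]}, {"offset": [0, 0, 0], "twist": [0, 0, 0]}]}}

```text
t: 16.08
ee_pos: [566.5, 36.7, 349.3]
orientation: [-0.214, 3.116, 0.009]
ft_force: [-0.4, 0.0, -0.0]
width: 87.8
```

```bash
python3 - <<'E'
from h import *
im,P=top(563,19,66,110,r=45); cv2.imwrite('pics/w3.png',im)
m=(P[...,2]>12)&(P[...,2]<20)&(np.hypot(P[...,0]-563,P[...,1]-19)<40)&(im.max(-1)<60)
print('foot',m.sum(),cv2.minAreaRect(P[m][:,:2].astype(np.float32)))
for lo,hi in [(66,87),(92,110)]:
  m=(P[...,2]>lo)&(P[...,2]<hi)&(np.hypot(P[...,0]-563,P[...,1]-19)<45); print(lo,m.sum(),cv2.minAreaRect(P[m][:,:2].astype(np.float32)),np.round(np.ptp(P[m],0)))
for r in nets.spot_point('wrist','clip_stand_center')[:1]: print(round(r['conf'],2),np.round(r['position']),np.round(ray('wrist',r['position'],54),1))
st();go(563,19,250,95.5)
E
```

```text
2148 ((562.5087890625, 18.23419189453125), 25.336565017700195) ((562.2442016601562, 18.14522933959961), (47.54329299926758, 29.39295768737793), 6.813902378082275) z 89.83229944541286
foot 1490 ((561.92626953125, 18.13603973388672), (50.705596923828125, 50.257606506347656), 6.646541595458984)
66 983 ((562.2442016601562, 18.14522933959961), (47.54329299926758, 29.39295768737793), 6.813902378082275) [49. 31. 21.]
92 1009 ((560.910888671875, 17.99156951904297), (17.075956344604492, 25.678401947021484), 7.540964126586914) [20. 27. 13.]
0.79 [282. 186.] [566.1  16.6  54. ]
t 16.18 pos [566.6  36.9 349.3] rv [-0.215  3.116  0.009] F [-0.2  0.3  0.6] w 87.6
R [[-0.99, -0.137, 0.018], [-0.137, 0.991, 0.007], [-0.018, 0.004, -1.0]] q [ 0.04  0.41  1.8   0.01  0.91 -1.67]
go off mm now [  7.8 -17.7  99.1] after twist [  5.3 -17.5  99.3] twist [0.26 1.05 2.38]
```

View pics/w3.png

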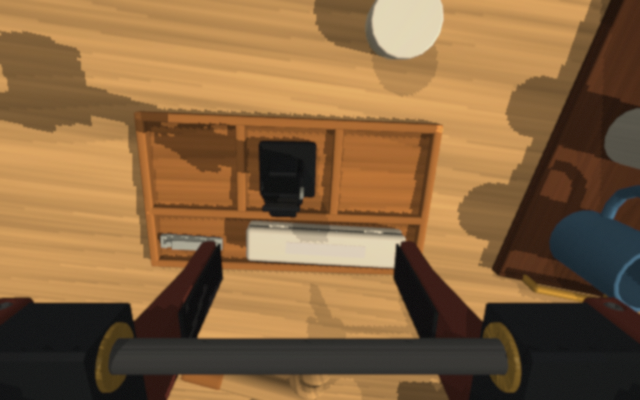

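Only the clip stand is left in the front bays, at (562,18) with its lugs along x, so I'll grip it across y. The case (white) and the clipper lie behind it.

Emit:
{"name": "send_rows", "arguments": {"rows": [{"offset": [0.002, -0.008, 0.008], "twist": [0.1, 0.4, 1.2]}, {"offset": [0.002, -0.008, 0.012], "twist": [0.1, 0.3, 1.2]}, {"offset": [0.001, -0.003, 0.012], "twist": [0.1, 0.3, 1.0]}, {"offset": [0, 0, 0.008], "twist": [0, 0, 0]}, {"offset": [0, 0, 0], "twist": [0, 0, 0]}]}}

```text
t: 16.6
ee_pos: [563.3, 17.8, 305.0]
orientation: [0.118, -3.138, 0.002]
ft_force: [-0.4, -0.4, 0.3]
width: 87.5
```

```bash
python3 - <<'E'
from h import *
st();go(562.2,18.1,219,96.5)
E
```

```text
t 16.6 pos [563.3  17.8 305. ] rv [ 1.180e-01 -3.138e+00  2.000e-03] F [-0.4 -0.4  0.3] w 87.5
R [[-0.997, -0.075, -0.001], [-0.075, 0.997, -0.001], [0.001, -0.001, -1.0]] q [ 0.01  0.47  1.83 -0.    0.84 -1.63]
go off mm now [ 1.   0.5 86.1] after twist [ 1.1  0.4 86. ] twist [-0.05 -0.07 -2.2 ]
```

Emit:
{"name": "send_rows", "arguments": {"rows": [{"offset": [0, 0, 0.01], "twist": [0, 0, -1.1]}, {"offset": [0, 0, 0.018], "twist": [0, 0, -1.1]}, {"offset": [0, 0, 0.018], "twist": [0, 0, 0]}, {"offset": [0, 0, 0.01], "twist": [0, 0, 0]}, {"offset": [0, 0, 0], "twist": [0, 0, 0]}]}}

```text
t: 17.02
ee_pos: [563.2, 17.5, 243.8]
orientation: [0.186, -3.134, 0.001]
ft_force: [-0.8, -0.4, 0.2]
width: 87.8
```

```bash
python3 - <<'E'
from h import *
st();go(562.2,18.1,219,96.5)
E
```

```text
t 17.02 pos [563.2  17.5 243.8] rv [ 1.860e-01 -3.134e+00  1.000e-03] F [-0.8 -0.4  0.2] w 87.8
R [[-0.993, -0.118, -0.002], [-0.118, 0.993, -0.001], [0.002, -0.001, -1.0]] q [ 0.01  0.57  1.86 -0.    0.72 -1.68]
go off mm now [ 0.8  0.8 24.8] after twist [ 0.9  0.7 24.8] twist [-0.04 -0.12  0.29]
```

Emit:
{"name": "send_rows", "arguments": {"rows": [{"offset": [0.001, 0.001, 0.006], "twist": [0, 0, 0.2]}, {"offset": [0, 0, 0.007], "twist": [0, 0, 0]}, {"offset": [0, 0, 0.006], "twist": [0, 0, 0]}, {"offset": [0, 0, 0.004], "twist": [0, 0, 0]}, {"offset": [0, 0, 0], "twist": [0, 0, 0]}]}}

```text
t: 17.43
ee_pos: [562.5, 18.6, 219.5]
orientation: [0.182, -3.136, 0.001]
ft_force: [0.1, 0.1, 0.7]
width: 87.8
```

Emit:
{"name": "send_rows", "arguments": {"rows": [{"offset": [0, 0, 0], "twist": [0, 0, 0]}, {"offset": [0, 0, 0], "twist": [0, 0, 0]}, {"offset": [0, 0, 0], "twist": [0, 0, 0]}, {"offset": [0, 0, 0], "twist": [0, 0, 0]}, {"offset": [0, 0, 0], "twist": [0, 0, 0]}], "gripper": 0.015}}

```text
t: 17.85
ee_pos: [563.2, 18.6, 220.7]
orientation: [-0.182, 3.135, -0.001]
ft_force: [-0.1, 0.4, -0.8]
width: 57.7
```

Emit:
{"name": "send_rows", "arguments": {"rows": [{"offset": [0, 0, 0], "twist": [0, 0, 0]}, {"offset": [0, 0, 0], "twist": [0, 0, 0]}, {"offset": [0, 0, 0], "twist": [0, 0, 0]}, {"offset": [0, 0, 0], "twist": [0, 0, 0]}, {"offset": [0, 0, 0], "twist": [0, 0, 0]}], "gripper": 0.015}}

```text
t: 18.27
ee_pos: [563.4, 18.6, 221.4]
orientation: [-0.181, 3.133, -0.001]
ft_force: [0.6, 0.8, -0.1]
width: 30.0
```

```bash
python3 - <<'E'
from h import *
st();go(407,335,300,96.5)
E
```

```text
t 18.27 pos [563.4  18.6 221.4] rv [-1.810e-01  3.133e+00 -1.000e-03] F [ 0.6  0.8 -0.1] w 30.0
R [[-0.993, -0.115, 0.003], [-0.115, 0.993, -0.001], [-0.003, -0.001, -1.0]] q [ 0.01  0.6   1.86 -0.    0.67 -1.67]
go off mm now [118.6 332.2 -79.3] after twist [119.6 332.1 -78.6] twist [-0.06  0.16  0.13]
```

Emit:
{"name": "send_rows", "arguments": {"rows": [{"offset": [0, 0, -0.008], "twist": [0, 0.1, 0]}, {"offset": [0, 0, -0.02], "twist": [0, 0.1, 0]}, {"offset": [0, 0, -0.025], "twist": [0, 0, 0]}, {"offset": [0, 0, -0.025], "twist": [0, 0, 0]}, {"offset": [0, 0, -0.015], "twist": [0, 0, 0]}]}}

```text
t: 18.68
ee_pos: [561.5, 18.7, 314.7]
orientation: [0.181, -3.124, 0.001]
ft_force: [0.3, -0.2, -0.6]
width: 30.1
```

Emit:
{"name": "send_rows", "arguments": {"rows": [{"offset": [0.005, 0.014, 0], "twist": [0, 0, 0]}, {"offset": [0.009, 0.025, 0], "twist": [0, 0, 0]}, {"offset": [0.01, 0.027, 0], "twist": [0, 0, 0]}, {"offset": [0.01, 0.027, 0], "twist": [0, 0, 0]}, {"offset": [0.01, 0.027, 0], "twist": [0, 0, 0]}]}}

```text
t: 19.1
ee_pos: [503.7, 134.3, 319.9]
orientation: [0.168, -3.135, 0.002]
ft_force: [0.8, -0.1, -1.2]
width: 29.7
```

Emit:
{"name": "send_rows", "arguments": {"rows": [{"offset": [0.01, 0.027, 0], "twist": [0, 0, 0]}, {"offset": [0.01, 0.027, 0], "twist": [0, 0, 0]}, {"offset": [0.01, 0.027, 0], "twist": [0, 0, 0]}, {"offset": [0.01, 0.027, 0], "twist": [0, 0, 0]}, {"offset": [0.008, 0.022, 0], "twist": [0, 0, 0]}]}}

```text
t: 19.52
ee_pos: [433.4, 265.8, 318.1]
orientation: [0.167, -3.13, 0.003]
ft_force: [0.1, -1.0, -2.5]
width: 30.2
```

```bash
python3 - <<'E'
from h import *
st();go(407,335,300,90)
E
```

```text
t 19.52 pos [433.4 265.8 318.1] rv [ 1.67e-01 -3.13e+00  3.00e-03] F [ 0.1 -1.  -2.5] w 30.2
R [[-0.994, -0.107, -0.007], [-0.107, 0.994, -0.002], [0.007, -0.002, -1.0]] q [ 0.53  0.38  1.95  0.    0.82 -1.15]
go off mm now [18.8 71.6 18.1] after twist [26.4 69.2 18.1] twist [-0.11 -0.42  6.11]
```

Emit:
{"name": "send_rows", "arguments": {"rows": [{"offset": [0.006, 0.022, 0.003], "twist": [0, -0.1, 0]}, {"offset": [0.005, 0.02, 0.008], "twist": [0, -0.1, 0]}, {"offset": [0.004, 0.014, 0.012], "twist": [0, -0.1, 0]}, {"offset": [0.001, 0.005, 0.012], "twist": [0, 0, 0]}, {"offset": [0, 0, 0.008], "twist": [0, 0, 0]}]}}

```text
t: 19.93
ee_pos: [403.0, 332.5, 273.5]
orientation: [0.178, -3.134, 0.001]
ft_force: [-0.5, -0.4, -0.2]
width: 29.6
```

Emit:
{"name": "send_rows", "arguments": {"rows": [{"offset": [0, 0, 0.008], "twist": [0, 0, 0]}, {"offset": [0, 0, 0.01], "twist": [0, 0, 0]}, {"offset": [0, 0, 0.008], "twist": [0, 0, 0]}, {"offset": [0, 0, 0.004], "twist": [0, 0, 0]}, {"offset": [0, 0, 0], "twist": [0, 0, 0]}]}}

```text
t: 20.35
ee_pos: [402.2, 329.4, 237.6]
orientation: [0.175, -3.129, 0.007]
ft_force: [-1.1, 0.2, -1.0]
width: 30.0
```

```bash
python3 - <<'E'
from h import *
st();go(407,335,221,96)
E
```

```text
t 20.35 pos [402.2 329.4 237.6] rv [ 0.175 -3.129  0.007] F [-1.1  0.2 -1. ] w 30.0
R [[-0.994, -0.111, -0.007], [-0.111, 0.994, -0.005], [0.008, -0.004, -1.0]] q [ 0.66  0.53  1.95  0.    0.66 -1.02]
go off mm now [-5.5  5.1 16.6] after twist [-5.3  5.1 16.6] twist [-0.24 -0.46  0.4 ]
```

Emit:
{"name": "send_rows", "arguments": {"rows": [{"offset": [-0.002, 0, 0.005], "twist": [-0.1, -0.2, 0]}, {"offset": [0, 0, 0.004], "twist": [-0.1, -0.2, 0]}, {"offset": [0, 0, 0.003], "twist": [0, 0, 0]}, {"offset": [0, 0, 0.001], "twist": [0, 0, 0]}, {"offset": [0, 0, 0.001], "twist": [0, 0, 0]}]}}

```text
t: 20.77
ee_pos: [405.9, 328.6, 222.9]
orientation: [-0.171, 3.136, 0.001]
ft_force: [-0.7, -0.7, -1.0]
width: 29.9
```

Emit:
{"name": "send_rows", "arguments": {"rows": [{"offset": [0, 0, 0.001], "twist": [0, 0, 0]}, {"offset": [0, 0, 0.001], "twist": [0, 0, 0]}, {"offset": [0, 0, 0.001], "twist": [0, 0, 0]}, {"offset": [0, 0, 0.001], "twist": [0, 0, 0]}, {"offset": [0, 0, 0.001], "twist": [0, 0, 0]}]}}

```text
t: 21.18
ee_pos: [405.8, 328.7, 222.4]
orientation: [-0.172, 3.135, 0.0]
ft_force: [-2.7, -2.6, 9.1]
width: 30.2
```

Emit:
{"name": "send_rows", "arguments": {"rows": [{"offset": [0, 0, 0], "twist": [0, 0, 0]}, {"offset": [0, 0, 0], "twist": [0, 0, 0]}, {"offset": [0, 0, 0], "twist": [0, 0, 0]}, {"offset": [0, 0, 0], "twist": [0, 0, 0]}, {"offset": [0, 0, 0], "twist": [0, 0, 0]}], "gripper": 0.0878}}

```text
t: 21.6
ee_pos: [406.2, 329.3, 223.7]
orientation: [-0.172, 3.133, 0.003]
ft_force: [-0.3, 0.4, 0.0]
width: 59.7
```

Emit:
{"name": "send_rows", "arguments": {"rows": [{"offset": [0, 0, -0.005], "twist": [0, 0, 0]}, {"offset": [0, 0, -0.02], "twist": [0, 0, 0]}, {"offset": [0, 0, -0.035], "twist": [0, 0, 0]}, {"offset": [0, 0, -0.035], "twist": [0, 0, 0]}, {"offset": [0, 0, -0.025], "twist": [0, 0, 0]}]}}

```text
t: 22.02
ee_pos: [404.1, 327.9, 342.5]
orientation: [0.172, -3.129, 0.01]
ft_force: [0.6, 1.0, -0.1]
width: 87.4
```

```bash
python3 - <<'E'
from h import *
st();go(631,63.5,330,184.5);go(631,63.5,330,4.5)
E
```

```text
t 22.02 pos [404.1 327.9 342.5] rv [ 0.172 -3.129  0.01 ] F [ 0.6  1.  -0.1] w 87.4
R [[-0.994, -0.11, -0.007], [-0.11, 0.994, -0.007], [0.008, -0.006, -1.0]] q [ 0.66  0.36  1.9  -0.    0.89 -1.02]
go off mm now [-196.6 -287.6   12.5] after twist [ 281.4 -205.4   12.5] twist [  0.1   -0.62 -88.2 ]
go off mm now [-196.6 -287.6   12.5] after twist [-281.4  205.4   12.5] twist [-0.63 -0.1  91.8 ]
```

Emit:
{"name": "send_rows", "arguments": {"rows": [{"offset": [0, 0, 0], "twist": [0, 0, 4]}, {"offset": [0, 0, 0], "twist": [0, 0, 7]}, {"offset": [0, 0, 0], "twist": [0, 0, 7]}, {"offset": [0, 0, 0], "twist": [0, 0, 7]}, {"offset": [0, 0, 0], "twist": [0, 0, 7]}]}}

```text
t: 22.43
ee_pos: [405.5, 328.9, 352.5]
orientation: [0.72, 3.054, 0.006]
ft_force: [1.1, -0.8, -0.4]
width: 87.8
```

Emit:
{"name": "send_rows", "arguments": {"rows": [{"offset": [0, 0, 0], "twist": [0, 0, 7]}, {"offset": [0, 0, 0], "twist": [0, 0, 7]}, {"offset": [0, 0, 0], "twist": [0, 0, 7]}, {"offset": [0, 0, 0], "twist": [0, 0, 7]}, {"offset": [0, 0, 0], "twist": [0, 0, 7]}]}}

```text
t: 22.85
ee_pos: [405.1, 328.6, 354.2]
orientation: [1.624, 2.686, 0.008]
ft_force: [-0.3, -1.5, 0.9]
width: 88.3
```

Emit:
{"name": "send_rows", "arguments": {"rows": [{"offset": [0, 0, 0], "twist": [0, 0, 7]}, {"offset": [0, 0, 0], "twist": [0, 0, 7]}, {"offset": [0, 0, 0], "twist": [0, 0, 5]}, {"offset": [0, 0, 0], "twist": [0, 0, 2]}, {"offset": [0, 0, 0], "twist": [0, 0, 0]}]}}

```text
t: 23.27
ee_pos: [404.6, 328.3, 355.5]
orientation: [2.109, 2.326, 0.009]
ft_force: [-1.1, -0.0, 0.2]
width: 87.8
```

```bash
python3 - <<'E'
from h import *
st();go(631,63.5,330,4.5)
E
```

```text
t 23.27 pos [404.6 328.3 355.5] rv [2.109 2.326 0.009] F [-1.1 -0.   0.2] w 87.8
R [[-0.098, 0.995, 0.005], [0.995, 0.098, 0.003], [0.003, 0.005, -1.0]] q [ 0.66  0.34  1.9  -0.    0.9   0.56]
go off mm now [-285.8  199.2   25.8] after twist [-281.8  204.9   25.5] twist [ 0.3  -0.16  1.11]
```

Emit:
{"name": "send_rows", "arguments": {"rows": [{"offset": [-0.014, 0.01, 0], "twist": [0, 0, 0.2]}, {"offset": [-0.024, 0.017, 0], "twist": [0, 0, 0.2]}, {"offset": [-0.026, 0.018, 0], "twist": [0, 0, 0.3]}, {"offset": [-0.026, 0.018, 0], "twist": [0, 0, 0.3]}, {"offset": [-0.026, 0.018, 0], "twist": [0, 0, 0.3]}]}}

```text
t: 23.68
ee_pos: [495.8, 220.7, 356.6]
orientation: [2.117, 2.32, 0.01]
ft_force: [0.8, 0.2, 0.2]
width: 87.8
```

Emit:
{"name": "send_rows", "arguments": {"rows": [{"offset": [-0.026, 0.018, 0], "twist": [0, 0, 0.3]}, {"offset": [-0.026, 0.018, 0], "twist": [0, 0, 0.3]}, {"offset": [-0.026, 0.018, 0], "twist": [0, 0, 0.3]}, {"offset": [-0.026, 0.018, 0], "twist": [0, 0, 0.3]}, {"offset": [-0.025, 0.016, 0], "twist": [0, 0, 0.3]}]}}

```text
t: 24.1
ee_pos: [598.3, 92.7, 357.7]
orientation: [2.139, 2.3, 0.011]
ft_force: [1.3, -0.2, 0.2]
width: 87.8
```

Emit:
{"name": "send_rows", "arguments": {"rows": [{"offset": [-0.02, 0.013, 0], "twist": [0, 0, 0.2]}, {"offset": [-0.01, 0.007, 0], "twist": [0, 0, 0.2]}, {"offset": [0, 0, 0], "twist": [0, 0, 0]}, {"offset": [0, 0, 0], "twist": [0, 0, 0]}, {"offset": [0, 0, 0], "twist": [0, 0, 0]}]}}

```text
t: 24.52
ee_pos: [623.3, 58.5, 357.8]
orientation: [2.148, 2.291, 0.011]
ft_force: [0.3, 0.8, -0.8]
width: 87.6
```

```bash
python3 - <<'E'
from h import *
st()
i=optics.camera_info('wrist');im,d=optics.get_image('wrist');cv2.imwrite('pics/w4.png',im);P=pc('wrist',d,i)
m=(P[...,2]>20)&(P[...,2]<40)&(abs(P[...,0]-631)<40)&(abs(P[...,1]-63)<110)
print(m.sum(),cv2.minAreaRect(P[m][:,:2].astype(np.float32)),np.median(P[m][:,2]))
for r in nets.spot_point('wrist','case_center')[:1]: print(round(r['conf'],2),np.round(r['position']),np.round(ray('wrist',r['position'],16,i),1))
go(631,63.5,250,4)
E
```

```text
t 24.52 pos [623.3  58.5 357.8] rv [2.148 2.291 0.011] F [ 0.3  0.8 -0.8] w 87.6
R [[-0.064, 0.998, 0.005], [0.998, 0.064, 0.004], [0.004, 0.006, -1.0]] q [0.07 0.48 1.66 0.   0.99 0.01]
5933 ((630.328125, 64.11154174804688), (34.979557037353516, 148.5214080810547), 4.130490303039551) 27.165305233056017
0.76 [312. 173.] [628.2  67.1  16. ]
go off mm now [  3.6   7.6 107.9] after twist [  3.9   8.2 107.8] twist [ 0.32 -0.23 -0.28]
```

View pics/w4.png

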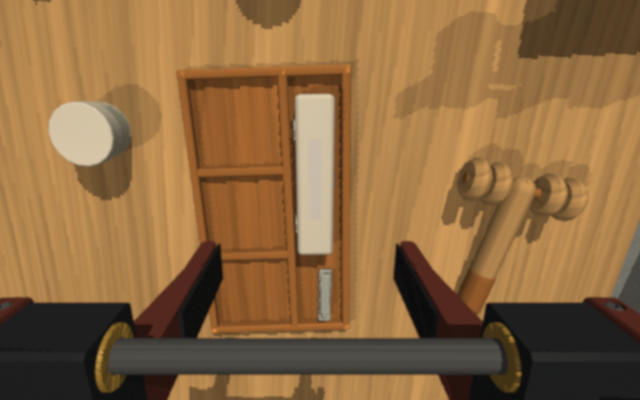

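The case is at (630.3, 64.1), yaw 4.1°, top at z 27. The front bays are empty and the clipper is below it in the image (325,295). I'll go down with the tips kept above the trough walls (z 12).

Emit:
{"name": "send_rows", "arguments": {"rows": [{"offset": [0.003, 0.003, 0.015], "twist": [0.2, -0.1, -0.2]}, {"offset": [0.002, 0.003, 0.025], "twist": [0.1, -0.1, 0]}, {"offset": [0, 0, 0.028], "twist": [0, 0, 0]}, {"offset": [0, 0, 0.025], "twist": [0, 0, 0]}, {"offset": [0, 0, 0.005], "twist": [0, 0, 0]}], "gripper": 0.06}}

```text
t: 25.03
ee_pos: [628.2, 70.8, 257.1]
orientation: [2.133, 2.302, 0.008]
ft_force: [-0.8, 0.0, -0.3]
width: 60.4
```

```bash
python3 - <<'E'
from h import *
st();go(630.3,64.1,197,4.1)
E
```

```text
t 25.03 pos [628.2  70.8 257.1] rv [2.133 2.302 0.008] F [-0.8  0.  -0.3] w 60.4
R [[-0.076, 0.997, 0.006], [0.997, 0.076, 0.001], [0.001, 0.006, -1.0]] q [0.09 0.62 1.7  0.   0.82 0.02]
go off mm now [-6.9  1.2 60.1] after twist [-6.8  1.6 60.1] twist [ 0.35 -0.05  0.28]
```

Emit:
{"name": "send_rows", "arguments": {"rows": [{"offset": [-0.004, 0.001, 0.01], "twist": [0.2, 0, 0.2]}, {"offset": [-0.003, 0.001, 0.015], "twist": [0.2, 0, 0.1]}, {"offset": [0, 0, 0.014], "twist": [0, 0, 0]}, {"offset": [0, 0, 0.008], "twist": [0, 0, 0]}, {"offset": [0, 0, 0], "twist": [0, 0, 0]}]}}

```text
t: 25.45
ee_pos: [630.2, 65.6, 204.7]
orientation: [-2.136, -2.3, 0.004]
ft_force: [-0.1, -0.4, -0.6]
width: 59.8
```

```bash
python3 - <<'E'
from h import *
st();go(630.3,64.1,197,4.1)
E
```

```text
t 25.45 pos [630.2  65.6 204.7] rv [-2.136 -2.3    0.004] F [-0.1 -0.4 -0.6] w 59.8
R [[-0.074, 0.997, -0.004], [0.997, 0.074, 0.001], [0.001, -0.004, -1.0]] q [0.08 0.7  1.7  0.   0.75 0.01]
go off mm now [-1.5 -0.   7.7] after twist [-1.5 -0.   7.7] twist [-0.23 -0.05  0.13]
```

Emit:
{"name": "send_rows", "arguments": {"rows": [{"offset": [-0.001, 0, 0.003], "twist": [-0.2, 0, 0.1]}, {"offset": [0, 0, 0.003], "twist": [0, 0, 0]}, {"offset": [0, 0, 0.002], "twist": [0, 0, 0]}, {"offset": [0, 0, 0.001], "twist": [0, 0, 0]}, {"offset": [0, 0, 0], "twist": [0, 0, 0]}]}}

```text
t: 25.87
ee_pos: [631.3, 64.2, 196.5]
orientation: [2.14, 2.298, 0.004]
ft_force: [-0.9, 0.0, -0.5]
width: 60.1
```

Emit:
{"name": "send_rows", "arguments": {"rows": [{"offset": [0, 0, 0.0005], "twist": [0, 0, 0]}, {"offset": [0, 0, 0], "twist": [0, 0, 0]}, {"offset": [0, 0, 0.0005], "twist": [0, 0, 0]}, {"offset": [0, 0, 0], "twist": [0, 0, 0]}, {"offset": [0, 0, 0], "twist": [0, 0, 0]}]}}

```text
t: 26.28
ee_pos: [631.9, 64.3, 197.0]
orientation: [2.139, 2.297, 0.008]
ft_force: [-0.7, 0.4, -0.2]
width: 60.1
```

Emit:
{"name": "send_rows", "arguments": {"rows": [{"offset": [0, 0, 0.0005], "twist": [0, 0, 0]}, {"offset": [0, 0, 0], "twist": [0, 0, 0]}, {"offset": [0, 0, 0.0005], "twist": [0, 0, 0]}, {"offset": [0, 0, 0], "twist": [0, 0, 0]}, {"offset": [0, 0, 0], "twist": [0, 0, 0]}], "gripper": 0.02}}

```text
t: 26.7
ee_pos: [632.0, 64.3, 196.0]
orientation: [2.138, 2.297, 0.008]
ft_force: [0.1, 0.1, 1.1]
width: 33.6
```

Emit:
{"name": "send_rows", "arguments": {"rows": [{"offset": [0, 0, 0], "twist": [0, 0, 0]}, {"offset": [0, 0, 0], "twist": [0, 0, 0]}, {"offset": [0, 0, 0], "twist": [0, 0, 0]}, {"offset": [0, 0, 0], "twist": [0, 0, 0]}, {"offset": [0, 0, 0], "twist": [0, 0, 0]}], "gripper": 0.02}}

```text
t: 27.12
ee_pos: [632.0, 64.4, 196.1]
orientation: [2.138, 2.297, 0.008]
ft_force: [-0.7, 0.2, 0.9]
width: 33.5
```

```bash
python3 - <<'E'
from h import *
st();go(514.3,-330.7,290,4)
E
```

```text
t 27.12 pos [632.   64.4 196.1] rv [2.138 2.297 0.008] F [-0.7  0.2  0.9] w 33.5
R [[-0.071, 0.997, 0.006], [0.997, 0.071, 0.001], [0.001, 0.006, -1.0]] q [0.08 0.72 1.7  0.   0.72 0.01]
go off mm now [-385.6 -145.   -95.1] after twist [-385.9 -145.   -93.9] twist [ 0.33 -0.05  0.09]
```

Emit:
{"name": "send_rows", "arguments": {"rows": [{"offset": [0, 0, -0.006], "twist": [0.1, 0, 0]}, {"offset": [0, 0, -0.012], "twist": [0.1, 0, 0]}, {"offset": [0, 0, -0.02], "twist": [0, 0, 0]}, {"offset": [0, 0, -0.025], "twist": [0, 0, 0]}, {"offset": [0, 0, -0.02], "twist": [0, 0, 0]}]}}

```text
t: 27.53
ee_pos: [629.7, 64.1, 279.1]
orientation: [-2.136, -2.295, 0.009]
ft_force: [0.5, -0.0, 0.1]
width: 34.0
```

Emit:
{"name": "send_rows", "arguments": {"rows": [{"offset": [-0.013, -0.004, 0], "twist": [0, 0, 0]}, {"offset": [-0.022, -0.008, 0], "twist": [0, 0, 0]}, {"offset": [-0.026, -0.01, 0], "twist": [0, 0, 0]}, {"offset": [-0.027, -0.01, 0], "twist": [0, 0, 0]}, {"offset": [-0.027, -0.01, 0], "twist": [0, 0, 0]}]}}

```text
t: 27.95
ee_pos: [597.2, -54.7, 287.1]
orientation: [2.129, 2.306, 0.007]
ft_force: [0.4, 0.2, -1.0]
width: 33.9
```

Emit:
{"name": "send_rows", "arguments": {"rows": [{"offset": [-0.027, -0.01, 0], "twist": [0, 0, 0]}, {"offset": [-0.027, -0.01, 0], "twist": [0, 0, 0]}, {"offset": [-0.027, -0.01, 0], "twist": [0, 0, 0]}, {"offset": [-0.027, -0.01, 0], "twist": [0, 0, 0]}, {"offset": [-0.027, -0.01, 0], "twist": [0, 0, 0]}]}}

```text
t: 28.37
ee_pos: [552.1, -202.5, 286.2]
orientation: [2.129, 2.308, 0.004]
ft_force: [-0.2, -0.4, -1.1]
width: 33.6
```

```bash
python3 - <<'E'
from h import *
st();go(514.3,-330.7,290,4)
E
```

```text
t 28.37 pos [ 552.1 -202.5  286.2] rv [2.129 2.308 0.004] F [-0.2 -0.4 -1.1] w 33.6
R [[-0.081, 0.997, 0.003], [0.997, 0.081, 0.001], [0.0, 0.003, -1.0]] q [-0.37  0.53  1.79  0.    0.82 -0.45]
go off mm now [-124.8  -48.    -3.9] after twist [-125.3  -46.6   -3.8] twist [ 0.18 -0.02  0.62]
```

Emit:
{"name": "send_rows", "arguments": {"rows": [{"offset": [-0.026, -0.01, 0], "twist": [0, 0, -2]}, {"offset": [-0.026, -0.011, 0], "twist": [0, 0, -4]}, {"offset": [-0.026, -0.013, 0], "twist": [0, 0, -5]}, {"offset": [-0.022, -0.014, 0], "twist": [0, 0, -6]}, {"offset": [-0.01, -0.008, 0], "twist": [0, 0, -6]}]}}

```text
t: 28.78
ee_pos: [509.5, -332.3, 285.2]
orientation: [1.612, 2.696, 0.001]
ft_force: [0.3, -0.2, -0.7]
width: 34.2
```

Emit:
{"name": "send_rows", "arguments": {"rows": [{"offset": [0, 0, 0], "twist": [0, 0, -6]}, {"offset": [0, 0, 0], "twist": [0, 0, -6]}, {"offset": [0, 0, 0], "twist": [0, 0, -6]}, {"offset": [0, 0, 0], "twist": [0, 0, -6]}, {"offset": [0, 0, 0], "twist": [0, 0, -6]}]}}

```text
t: 29.2
ee_pos: [502.6, -339.7, 283.8]
orientation: [-0.831, -3.028, 0.0]
ft_force: [-0.5, -0.3, -0.3]
width: 33.6
```

Emit:
{"name": "send_rows", "arguments": {"rows": [{"offset": [0, 0, 0], "twist": [0, 0, -6]}, {"offset": [0, 0, 0], "twist": [0, 0, -6]}, {"offset": [0, 0, 0], "twist": [0, 0, -4]}, {"offset": [0, 0, 0], "twist": [0, 0, -2]}, {"offset": [0, 0, 0], "twist": [0, 0, 0]}]}}

```text
t: 29.62
ee_pos: [497.8, -341.9, 282.4]
orientation: [-0.315, -3.12, -0.002]
ft_force: [0.1, 0.4, -1.1]
width: 33.5
```

```bash
python3 - <<'E'
from h import *
st();go(514.3,-330.7,197,82.2)
P=None
i=optics.camera_info('wrist');im,d=optics.get_image('wrist');cv2.imwrite('pics/w5.png',im);P=pc('wrist',d,i)
m=(P[...,2]>6)&(P[...,2]<16)&(abs(P[...,0]-514)<150)&(abs(P[...,1]+331)<75)
print('tray',m.sum(),cv2.minAreaRect(P[m][:,:2].astype(np.float32)))
m=(P[...,2]>90)&(P[...,2]<125)&(im.min(-1)>120)&(abs(P[...,0]-514)<120)&(abs(P[...,1]+331)<60)
print('case',m.sum(),cv2.minAreaRect(P[m][:,:2].astype(np.float32)) if m.sum() else '')
if m.sum(): A=np.c_[P[m][:,:2]-P[m][:,:2].mean(0),np.ones(m.sum())]; print('plane',np.linalg.lstsq(A,P[m][:,2],rcond=None)[0])
E
```

```text
t 29.62 pos [ 497.8 -341.9  282.4] rv [-3.15e-01 -3.12e+00 -2.00e-03] F [ 0.1  0.4 -1.1] w 33.5
R [[-0.98, 0.2, -0.005], [0.2, 0.98, 0.002], [0.006, 0.001, -1.0]] q [-0.62  0.55  1.75 -0.    0.84 -1.99]
go off mm now [-14.4  14.2  85.3] after twist [-14.8  13.3  85.4] twist [ 0.05 -0.32 -3.74]
tray 4275 ((498.80908203125, -329.04229736328125), (96.28483581542969, 201.11398315429688), 82.32597351074219)
case 13765 ((497.07470703125, -340.9207763671875), (32.23815155029297, 148.76719665527344), 78.53498077392578)
plane [-7.77224823e-03 -2.74071953e-02  1.13614417e+02]
```

View pics/w5.png

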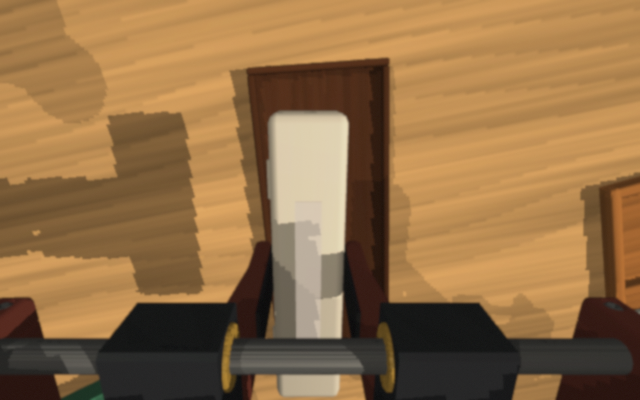

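The case is held flat with its label up, over the small tray. I'll correct by 15 mm, 13 mm and −3.7°, then lower.

Emit:
{"name": "send_rows", "arguments": {"rows": [{"offset": [-0.005, 0.005, 0.006], "twist": [0, -0.1, -1.2]}, {"offset": [-0.006, 0.006, 0.012], "twist": [0, -0.1, -1.5]}, {"offset": [-0.003, 0.002, 0.018], "twist": [0, -0.1, -1]}, {"offset": [0, 0, 0.018], "twist": [0, 0, 0]}, {"offset": [0, 0, 0.006], "twist": [0, 0, 0]}]}}

```text
t: 30.08
ee_pos: [515.8, -331.0, 219.5]
orientation: [0.212, 3.13, -0.002]
ft_force: [0.0, 0.6, -1.4]
width: 33.8
```

```bash
python3 - <<'E'
from h import *
st();go(514.3,-330.2,197,82.2)
E
```

```text
t 30.08 pos [ 515.8 -331.   219.5] rv [ 2.12e-01  3.13e+00 -2.00e-03] F [ 0.   0.6 -1.4] w 33.8
R [[-0.991, 0.135, 0.004], [0.135, 0.991, -0.001], [-0.004, -0.001, -1.0]] q [-0.59  0.66  1.75  0.    0.73 -2.03]
go off mm now [ 1.7  0.6 22.5] after twist [ 1.6  0.6 22.5] twist [-0.05  0.24  0.04]
```

Emit:
{"name": "send_rows", "arguments": {"rows": [{"offset": [0.001, 0, 0.007], "twist": [0, 0.2, 0]}, {"offset": [0, 0, 0.006], "twist": [0, 0, 0]}, {"offset": [0, 0, 0.005], "twist": [0, 0, 0]}, {"offset": [0, 0, 0.002], "twist": [0, 0, 0]}, {"offset": [0, 0, 0], "twist": [0, 0, 0]}]}}

```text
t: 30.5
ee_pos: [515.4, -329.8, 197.4]
orientation: [-0.209, -3.132, -0.001]
ft_force: [0.3, 0.3, -0.4]
width: 33.6
```

Emit:
{"name": "send_rows", "arguments": {"rows": [{"offset": [0, 0, 0.001], "twist": [0, 0, 0]}, {"offset": [0, 0, 0.001], "twist": [0, 0, 0]}, {"offset": [0, 0, 0.001], "twist": [0, 0, 0]}, {"offset": [0, 0, 0.001], "twist": [0, 0, 0]}, {"offset": [0, 0, 0], "twist": [0, 0, 0]}]}}

```text
t: 30.92
ee_pos: [515.7, -330.1, 197.3]
orientation: [-0.21, -3.134, 0.0]
ft_force: [0.3, 1.1, -1.5]
width: 33.8
```

Emit:
{"name": "send_rows", "arguments": {"rows": [{"offset": [0, 0, 0.001], "twist": [0, 0, 0]}, {"offset": [0, 0, 0.001], "twist": [0, 0, 0]}, {"offset": [0, 0, 0.001], "twist": [0, 0, 0]}, {"offset": [0, 0, 0.001], "twist": [0, 0, 0]}, {"offset": [0, 0, 0.001], "twist": [0, 0, 0]}]}}

```text
t: 31.33
ee_pos: [516.0, -330.4, 196.8]
orientation: [-0.21, -3.134, 0.0]
ft_force: [-3.2, 2.4, 11.5]
width: 33.8
```

Emit:
{"name": "send_rows", "arguments": {"rows": [{"offset": [0, 0, 0], "twist": [0, 0, 0]}, {"offset": [0, 0, 0], "twist": [0, 0, 0]}, {"offset": [0, 0, 0], "twist": [0, 0, 0]}, {"offset": [0, 0, 0], "twist": [0, 0, 0]}, {"offset": [0, 0, 0], "twist": [0, 0, 0]}], "gripper": 0.06}}

```text
t: 31.75
ee_pos: [516.3, -330.7, 196.9]
orientation: [0.211, 3.133, -0.002]
ft_force: [-0.1, 0.9, -0.5]
width: 59.4
```

Emit:
{"name": "send_rows", "arguments": {"rows": [{"offset": [0, 0, -0.005], "twist": [0, 0, 0]}, {"offset": [0, 0, -0.02], "twist": [0, 0, 0]}, {"offset": [0, 0, -0.035], "twist": [0, 0, 0]}, {"offset": [0, 0, -0.037], "twist": [0, 0, 0]}, {"offset": [0, 0, -0.037], "twist": [0, 0, 0]}], "gripper": 0.0878}}

```text
t: 32.17
ee_pos: [513.7, -329.0, 326.1]
orientation: [-0.21, -3.119, -0.013]
ft_force: [0.4, -0.2, -0.3]
width: 86.8
```

```bash
python3 - <<'E'
from h import *
st()
i=optics.camera_info('wrist');im,d=optics.get_image('wrist');P=pc('wrist',d,i)
im,d=optics.get_image('top');Pt=pc('top',d)
for n,Q in [('w',P),('t',Pt)]:
    m=(Q[...,2]>20)&(Q[...,2]<40)&(abs(Q[...,0]-514)<120)&(abs(Q[...,1]+331)<50)
    if m.sum()>50: print(n,m.sum(),cv2.minAreaRect(Q[m][:,:2].astype(np.float32)),'z',np.median(Q[m][:,2]))
f=lambda x,y,r:(np.hypot(Pt[...,0]-x,Pt[...,1]-y)<r)&(Pt[...,2]>75)&(Pt[...,2]<108)
for x,y in [(595,316),(492,326),(404,329)]:
    q=Pt[f(x,y,42)][:,:2].astype(np.float32); print(len(q),cv2.minEnclosingCircle(q),cv2.minAreaRect(q))
cv2.imwrite('pics/top2.png',cv2.resize(im[90:330,100:580],(720,360)))
go(595,316,330,95.5)
E
```

```text
t 32.17 pos [ 513.7 -329.   326.1] rv [-0.21  -3.119 -0.013] F [ 0.4 -0.2 -0.3] w 86.8
R [[-0.991, 0.134, -0.015], [0.134, 0.991, 0.01], [0.016, 0.007, -1.0]] q [-0.59  0.5   1.71 -0.    0.95 -2.03]
w 7050 ((515.9468383789062, -331.414306640625), (35.58917999267578, 149.289794921875), 82.14839172363281) z 28.14232658346515
t 578 ((495.0944519042969, -327.4986572265625), (36.030662536621094, 104.72696685791016), 82.1776123046875) z 29.263681281981803
253 ((589.3710327148438, 316.9585876464844), 36.08392333984375) ((594.75341796875, 316.0754089355469), (60.898406982421875, 59.6879768371582), 43.53678894042969)
501 ((491.3334655761719, 325.3450012207031), 26.849029541015625) ((491.8533020019531, 325.1125793457031), (51.124610900878906, 51.73331832885742), 65.6231918334961)
310 ((406.6169128417969, 327.2050476074219), 23.113149642944336) ((406.2654724121094, 326.5836181640625), (45.076698303222656, 28.579790115356445), 12.349888801574707)
go off mm now [  8.3 651.2   2.9] after twist [-140.6  635.9    1.7] twist [  0.13  -0.23 -13.2 ]
```

View pics/top2.png

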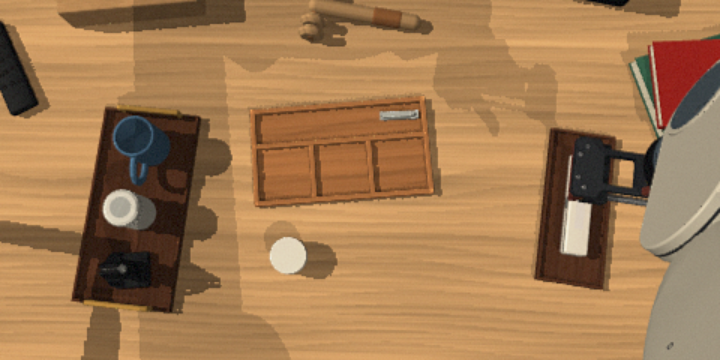

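The case lies flat and right way up in the small tray, at (516,-331) with the tray's yaw. The jar and the clipper have not moved, and all three items stand on the serving tray. Next I'll put the canister back.

Emit:
{"name": "send_rows", "arguments": {"rows": [{"offset": [0.003, 0.018, 0], "twist": [0, 0, -2.5]}, {"offset": [0.004, 0.03, 0], "twist": [0, 0, -2.5]}, {"offset": [0.003, 0.035, 0], "twist": [0, 0, -2.7]}, {"offset": [0.001, 0.035, 0], "twist": [0, 0, -2.7]}, {"offset": [0, 0.035, 0], "twist": [0, 0, -2.7]}]}}

```text
t: 32.68
ee_pos: [508.1, -174.7, 331.3]
orientation: [0.159, -3.137, 0.001]
ft_force: [0.7, 0.2, 0.7]
width: 88.0
```

Emit:
{"name": "send_rows", "arguments": {"rows": [{"offset": [-0.001, 0.035, 0], "twist": [0, 0, -0.2]}, {"offset": [-0.001, 0.035, 0], "twist": [0, 0, -0.2]}, {"offset": [-0.001, 0.035, 0], "twist": [0, 0, -0.2]}, {"offset": [-0.001, 0.035, 0], "twist": [0, 0, -0.2]}, {"offset": [-0.001, 0.035, 0], "twist": [0, 0, -0.2]}]}}

```text
t: 33.1
ee_pos: [486.6, 11.5, 326.5]
orientation: [0.203, -3.125, -0.004]
ft_force: [0.7, 0.3, -0.1]
width: 88.2
```

Emit:
{"name": "send_rows", "arguments": {"rows": [{"offset": [-0.001, 0.035, 0], "twist": [0, 0, -0.2]}, {"offset": [-0.001, 0.035, 0], "twist": [0, 0, -0.2]}, {"offset": [-0.001, 0.035, 0], "twist": [0, 0, -0.2]}, {"offset": [-0.001, 0.035, 0], "twist": [0, 0, -0.2]}, {"offset": [-0.001, 0.035, 0], "twist": [0, 0, -0.2]}]}}

```text
t: 33.52
ee_pos: [458.4, 196.1, 322.3]
orientation: [0.246, -3.112, -0.003]
ft_force: [-0.0, -0.5, 0.4]
width: 88.0
```

```bash
python3 - <<'E'
from h import *
st();go(491.5,325.5,330,95.5)
E
```

```text
t 33.52 pos [458.4 196.1 322.3] rv [ 2.460e-01 -3.112e+00 -3.000e-03] F [-0.  -0.5  0.4] w 88.0
R [[-0.987, -0.157, -0.02], [-0.157, 0.988, 0.0], [0.02, 0.003, -1.0]] q [ 0.38  0.36  1.96  0.01  0.83 -1.36]
go off mm now [-52.8 122.6  -8.3] after twist [-45.3 125.6  -7.7] twist [ 0.16 -1.14  3.54]
```

Emit:
{"name": "send_rows", "arguments": {"rows": [{"offset": [-0.011, 0.033, -0.003], "twist": [0, -0.4, 1]}, {"offset": [-0.012, 0.032, -0.003], "twist": [0, -0.4, 1]}, {"offset": [-0.011, 0.027, -0.002], "twist": [0, -0.4, 1]}, {"offset": [-0.006, 0.016, 0], "twist": [0, 0, 0.5]}, {"offset": [-0.001, 0.003, 0], "twist": [0, 0, 0]}]}}

```text
t: 33.93
ee_pos: [475.2, 324.3, 324.6]
orientation: [0.173, -3.129, -0.001]
ft_force: [-0.7, -0.0, 0.3]
width: 87.8
```

Emit:
{"name": "send_rows", "arguments": {"rows": [{"offset": [0, 0, 0], "twist": [0, 0, 0]}, {"offset": [0, 0, 0], "twist": [0, 0, 0]}, {"offset": [0, 0, 0], "twist": [0, 0, 0]}, {"offset": [0, 0, 0], "twist": [0, 0, 0]}, {"offset": [0, 0, 0], "twist": [0, 0, 0]}]}}

```text
t: 34.35
ee_pos: [471.6, 321.7, 321.3]
orientation: [0.179, -3.121, 0.006]
ft_force: [0.0, 0.2, 0.5]
width: 88.1
```

```bash
python3 - <<'E'
from h import *
im,P=top(491.5,325.5,79,90,r=45)
st();go(491.5,325.5,229,95.5)
E
```

```text
4216 ((490.878662109375, 326.6036071777344), 26.916467666625977) ((490.3800964355469, 326.11810302734375), (51.58435821533203, 52.517948150634766), 14.924304962158203) z 84.19061994066927
t 34.4 pos [471.6 321.5 321.3] rv [ 0.179 -3.121  0.006] F [ 0.8 -0.9  0. ] w 88.1
R [[-0.993, -0.114, -0.015], [-0.114, 0.993, -0.005], [0.016, -0.003, -1.0]] q [ 0.58  0.46  1.81  0.01  0.89 -1.11]
go off mm now [-21.6   1.9  92. ] after twist [-20.1   2.   92.3] twist [-0.19 -0.89  1.07]
```

Emit:
{"name": "send_rows", "arguments": {"rows": [{"offset": [-0.006, 0.001, 0.005], "twist": [-0.1, -0.4, 0.4]}, {"offset": [-0.007, 0.001, 0.01], "twist": [-0.1, -0.4, 0.4]}, {"offset": [-0.005, 0.001, 0.014], "twist": [0, -0.1, 0.2]}, {"offset": [0, 0, 0.01], "twist": [0, 0, 0]}, {"offset": [0, 0, 0], "twist": [0, 0, 0]}], "gripper": 0.0878}}

```text
t: 34.82
ee_pos: [492.2, 324.9, 279.8]
orientation: [-0.144, 3.133, 0.004]
ft_force: [-0.6, -0.6, 0.1]
width: 87.7
```

```bash
python3 - <<'E'
from h import *
st();go(490.6,326.2,229,95.5)
E
```

```text
t 34.82 pos [492.2 324.9 279.8] rv [-0.144  3.133  0.004] F [-0.6 -0.6  0.1] w 87.7
R [[-0.996, -0.092, 0.005], [-0.092, 0.996, 0.002], [-0.005, 0.002, -1.0]] q [ 0.56  0.54  1.79 -0.    0.81 -1.1 ]
go off mm now [ 1.7  1.3 50.8] after twist [ 1.5  1.4 50.8] twist [ 0.11  0.29 -0.24]
```

Emit:
{"name": "send_rows", "arguments": {"rows": [{"offset": [0.001, 0.001, 0.008], "twist": [0, 0.2, -0.2]}, {"offset": [0.001, 0, 0.014], "twist": [0, 0.1, 0]}, {"offset": [0, 0, 0.014], "twist": [0, 0, 0]}, {"offset": [0, 0, 0.01], "twist": [0, 0, 0]}, {"offset": [0, 0, 0.001], "twist": [0, 0, 0]}]}}

```text
t: 35.23
ee_pos: [490.3, 325.8, 229.1]
orientation: [0.15, -3.137, -0.003]
ft_force: [-0.4, -0.7, 0.4]
width: 87.7
```

Emit:
{"name": "send_rows", "arguments": {"rows": [{"offset": [0, 0, 0], "twist": [0, 0, 0]}, {"offset": [0, 0, 0], "twist": [0, 0, 0]}, {"offset": [0, 0, 0], "twist": [0, 0, 0]}, {"offset": [0, 0, 0], "twist": [0, 0, 0]}, {"offset": [0, 0, 0], "twist": [0, 0, 0]}], "gripper": 0.03}}

```text
t: 35.65
ee_pos: [490.4, 326.2, 230.0]
orientation: [0.15, -3.137, -0.004]
ft_force: [-0.4, 0.2, -1.1]
width: 57.9
```

Emit:
{"name": "send_rows", "arguments": {"rows": [{"offset": [0, 0, 0], "twist": [0, 0, 0]}, {"offset": [0, 0, 0], "twist": [0, 0, 0]}, {"offset": [0, 0, 0], "twist": [0, 0, 0]}, {"offset": [0, 0, 0], "twist": [0, 0, 0]}, {"offset": [0, 0, 0], "twist": [0, 0, 0]}], "gripper": 0.03}}

```text
t: 36.07
ee_pos: [490.7, 326.3, 231.3]
orientation: [-0.15, 3.137, 0.005]
ft_force: [-0.4, -1.2, -1.4]
width: 51.2
```

```bash
python3 - <<'E'
from h import *
st();go(574,-68,330,95.5)
E
```

```text
t 36.07 pos [490.7 326.3 231.3] rv [-0.15   3.137  0.005] F [-0.4 -1.2 -1.4] w 51.2
R [[-0.995, -0.096, 0.001], [-0.096, 0.995, 0.003], [-0.001, 0.003, -1.0]] q [ 0.57  0.61  1.8   0.    0.72 -1.1 ]
go off mm now [ -45.4 -400.1 -100. ] after twist [ -45.2 -400.5  -98.7] twist [ 0.19  0.08 -0.01]
```

Emit:
{"name": "send_rows", "arguments": {"rows": [{"offset": [0, 0, -0.008], "twist": [0.1, 0, 0]}, {"offset": [0, 0, -0.02], "twist": [0.1, 0, 0]}, {"offset": [0, 0, -0.022], "twist": [0, 0, 0]}, {"offset": [0, -0.005, -0.018], "twist": [0, 0, 0]}, {"offset": [-0.002, -0.014, -0.01], "twist": [0, 0, 0]}]}}

```text
t: 36.48
ee_pos: [493.1, 307.9, 310.5]
orientation: [0.153, -3.133, 0.006]
ft_force: [0.0, -0.5, -1.8]
width: 50.6
```

Emit:
{"name": "send_rows", "arguments": {"rows": [{"offset": [-0.003, -0.024, 0], "twist": [0, 0, 0]}, {"offset": [-0.003, -0.029, 0], "twist": [0, 0, 0]}, {"offset": [-0.003, -0.03, 0], "twist": [0, 0, 0]}, {"offset": [-0.003, -0.03, 0], "twist": [0, 0, 0.2]}, {"offset": [-0.003, -0.03, 0], "twist": [0, 0, 0.2]}]}}

```text
t: 36.9
ee_pos: [523.3, 162.5, 316.5]
orientation: [-0.153, 3.134, -0.001]
ft_force: [0.5, 0.1, -1.2]
width: 51.7
```

Emit:
{"name": "send_rows", "arguments": {"rows": [{"offset": [-0.003, -0.03, 0], "twist": [0, 0, 0.2]}, {"offset": [-0.003, -0.03, 0], "twist": [0, 0, 0.2]}, {"offset": [-0.003, -0.03, 0], "twist": [0, 0, 0.2]}, {"offset": [-0.003, -0.03, 0], "twist": [0, 0, 0.2]}, {"offset": [-0.003, -0.03, 0], "twist": [0, 0, 0.2]}]}}

```text
t: 37.32
ee_pos: [550.8, 3.0, 318.2]
orientation: [-0.124, 3.135, -0.003]
ft_force: [-0.3, 0.2, -1.1]
width: 50.9
```

```bash
python3 - <<'E'
from h import *
st();go(574,-68,300,95.5)
E
```

```text
t 37.32 pos [550.8   3.  318.2] rv [-1.240e-01  3.135e+00 -3.000e-03] F [-0.3  0.2 -1.1] w 50.9
R [[-0.997, -0.079, 0.004], [-0.079, 0.997, -0.002], [-0.004, -0.002, -1.0]] q [-0.02  0.43  1.86 -0.    0.85 -1.66]
go off mm now [-17.5 -72.6  18.4] after twist [-16.3 -72.9  18.2] twist [-0.11  0.22 -0.98]
```

Emit:
{"name": "send_rows", "arguments": {"rows": [{"offset": [-0.006, -0.024, 0.003], "twist": [0, 0.1, -0.3]}, {"offset": [-0.005, -0.02, 0.006], "twist": [0, 0.1, -0.3]}, {"offset": [-0.004, -0.014, 0.01], "twist": [0, 0, -0.3]}, {"offset": [-0.001, -0.004, 0.01], "twist": [0, 0, 0]}, {"offset": [0, 0, 0.005], "twist": [0, 0, 0]}]}}

```text
t: 37.73
ee_pos: [571.7, -70.6, 285.7]
orientation: [-0.135, 3.134, -0.007]
ft_force: [0.5, 0.7, -2.0]
width: 51.3
```

```bash
python3 - <<'E'
from h import *
st();go(574,-68,230,95.5)
E
```

```text
t 37.73 pos [571.7 -70.6 285.7] rv [-0.135  3.134 -0.007] F [ 0.5  0.7 -2. ] w 51.3
R [[-0.996, -0.086, 0.004], [-0.086, 0.996, -0.004], [-0.004, -0.005, -1.0]] q [-0.14  0.51  1.82 -0.    0.81 -1.8 ]
go off mm now [-2.3  2.6 55.7] after twist [-2.6  2.3 55.7] twist [-0.26  0.23 -0.56]
```

Emit:
{"name": "send_rows", "arguments": {"rows": [{"offset": [-0.001, 0.002, 0.01], "twist": [-0.2, 0.2, -0.3]}, {"offset": [0, 0, 0.015], "twist": [-0.1, 0, -0.2]}, {"offset": [0, 0, 0.013], "twist": [0, 0, 0]}, {"offset": [0, 0, 0.006], "twist": [0, 0, 0]}, {"offset": [0, 0, 0], "twist": [0, 0, 0]}]}}

```text
t: 38.15
ee_pos: [570.3, -65.4, 237.2]
orientation: [0.153, -3.133, -0.004]
ft_force: [0.4, 0.2, -0.9]
width: 51.1
```

Emit:
{"name": "send_rows", "arguments": {"rows": [{"offset": [0, 0, 0.002], "twist": [0, 0, 0]}, {"offset": [0, 0, 0.002], "twist": [0, 0, 0]}, {"offset": [0, 0, 0.001], "twist": [0, 0, 0]}, {"offset": [0, 0, 0.001], "twist": [0, 0, 0]}, {"offset": [0, 0, 0.001], "twist": [0, 0, 0]}]}}

```text
t: 38.57
ee_pos: [570.4, -63.1, 230.9]
orientation: [0.158, -3.134, -0.005]
ft_force: [-0.1, 0.1, -1.5]
width: 51.1
```

Emit:
{"name": "send_rows", "arguments": {"rows": [{"offset": [-0.001, -0.002, 0], "twist": [0, 0, 0]}, {"offset": [-0.001, -0.002, 0], "twist": [0, 0, 0]}, {"offset": [0, 0, 0.001], "twist": [0, 0, 0]}, {"offset": [0, 0, 0.001], "twist": [0, 0, 0]}, {"offset": [0, 0, 0.001], "twist": [0, 0, 0]}]}}

```text
t: 38.98
ee_pos: [573.8, -67.6, 229.4]
orientation: [0.157, -3.137, -0.004]
ft_force: [-3.8, 1.4, 16.1]
width: 51.3
```

Emit:
{"name": "send_rows", "arguments": {"rows": [{"offset": [0, 0, 0.001], "twist": [0, 0, 0]}, {"offset": [0, 0, 0.001], "twist": [0, 0, 0]}, {"offset": [0, 0, 0.001], "twist": [0, 0, 0]}, {"offset": [0, 0, 0.001], "twist": [0, 0, 0]}, {"offset": [0, 0, 0.001], "twist": [0, 0, 0]}]}}

```text
t: 39.4
ee_pos: [573.9, -67.7, 229.5]
orientation: [0.156, -3.137, -0.005]
ft_force: [-4.8, 0.0, 10.2]
width: 51.2
```

Floor contact at 229.5. I'll release, rise, and go back for the clip stand.

Emit:
{"name": "send_rows", "arguments": {"rows": [{"offset": [0, 0, 0], "twist": [0, 0, 0]}, {"offset": [0, 0, 0], "twist": [0, 0, 0]}, {"offset": [0, 0, 0], "twist": [0, 0, 0]}, {"offset": [0, 0, 0], "twist": [0, 0, 0]}, {"offset": [0, 0, 0], "twist": [0, 0, 0]}], "gripper": 0.0878}}

```text
t: 39.82
ee_pos: [574.3, -67.9, 230.3]
orientation: [-0.156, 3.136, 0.004]
ft_force: [-0.5, -0.1, -0.5]
width: 81.1
```

Emit:
{"name": "send_rows", "arguments": {"rows": [{"offset": [0, 0, -0.005], "twist": [0, 0, 0]}, {"offset": [0, 0, -0.02], "twist": [0, 0, 0]}, {"offset": [0, 0, -0.035], "twist": [0, 0, 0]}, {"offset": [0, 0, -0.035], "twist": [0, 0, 0]}, {"offset": [0, 0, -0.025], "twist": [0, 0, 0]}]}}

```text
t: 40.23
ee_pos: [572.1, -68.0, 348.1]
orientation: [0.155, -3.124, -0.009]
ft_force: [0.6, 0.2, -1.0]
width: 87.9
```

```bash
python3 - <<'E'
from h import *
st();go(406,327.5,345,100)
E
```

```text
t 40.23 pos [572.1 -68.  348.1] rv [ 0.155 -3.124 -0.009] F [ 0.6  0.2 -1. ] w 87.9
R [[-0.995, -0.099, -0.014], [-0.099, 0.995, 0.005], [0.014, 0.006, -1.0]] q [-0.14  0.43  1.78  0.    0.95 -1.81]
go off mm now [126.1 410.    7.3] after twist [ 94.9 418.4   3.1] twist [ 0.39 -0.76 -4.32]
```

Emit:
{"name": "send_rows", "arguments": {"rows": [{"offset": [0.005, 0.018, 0], "twist": [0, -0.3, 0]}, {"offset": [0.009, 0.03, 0], "twist": [0, -0.3, 0]}, {"offset": [0.01, 0.033, 0], "twist": [0, -0.2, 0]}, {"offset": [0.01, 0.033, 0], "twist": [0, 0, 0]}, {"offset": [0.01, 0.033, 0], "twist": [0, 0, 0]}]}}

```text
t: 40.65
ee_pos: [516.9, 73.0, 358.7]
orientation: [-0.14, 3.118, 0.005]
ft_force: [1.0, 0.8, 0.4]
width: 87.8
```

Emit:
{"name": "send_rows", "arguments": {"rows": [{"offset": [0.01, 0.033, 0], "twist": [0, 0, 0]}, {"offset": [0.01, 0.033, 0], "twist": [0, 0, 0]}, {"offset": [0.01, 0.033, 0], "twist": [0, 0, 0]}, {"offset": [0.01, 0.033, 0], "twist": [0, 0, 0]}, {"offset": [0.01, 0.033, 0], "twist": [0, 0, 0]}]}}

```text
t: 41.07
ee_pos: [447.9, 239.4, 360.4]
orientation: [-0.137, 3.116, 0.006]
ft_force: [0.2, 0.3, -0.8]
width: 88.0
```

Emit:
{"name": "send_rows", "arguments": {"rows": [{"offset": [0.01, 0.033, 0], "twist": [0, 0, 0]}, {"offset": [0.007, 0.025, 0], "twist": [0, 0, 0]}, {"offset": [0.003, 0.01, 0], "twist": [0, 0, 0]}, {"offset": [0, 0, 0], "twist": [0, 0, 0]}, {"offset": [0, 0, 0], "twist": [0, 0, 0]}]}}

```text
t: 41.48
ee_pos: [417.5, 313.3, 361.7]
orientation: [-0.149, 3.113, 0.009]
ft_force: [0.4, -0.7, 0.1]
width: 87.9
```

```bash
python3 - <<'E'
from h import *
im,P=top(406,327,66,110,r=40)
m=(P[...,2]>14)&(P[...,2]<23)&(np.hypot(P[...,0]-406,P[...,1]-327)<40)&(im.max(-1)<50)
print('foot',m.sum(),cv2.minAreaRect(P[m][:,:2].astype(np.float32)))
st();go(405.5,328,260,97)
E
```

```text
2010 ((404.63726806640625, 328.1907958984375), 25.16255760192871) ((404.48828125, 328.12103271484375), (47.131168365478516, 29.64045524597168), 5.937394618988037) z 89.69461408769934
foot 1398 ((404.4944763183594, 327.88751220703125), (51.45566940307617, 50.97820281982422), 6.736996650695801)
t 41.53 pos [417.7 312.9 361.7] rv [-0.147  3.114  0.009] F [-0.1  0.2  0. ] w 87.8
R [[-0.995, -0.094, 0.024], [-0.094, 0.996, 0.007], [-0.025, 0.005, -1.0]] q [ 0.62  0.33  1.9  -0.01  0.89 -1.04]
go off mm now [ 13.2  15.8 101.5] after twist [ 10.3  16.5 101.7] twist [ 0.24  1.42 -1.58]
```

Emit:
{"name": "send_rows", "arguments": {"rows": [{"offset": [0.004, 0.006, 0.006], "twist": [0.1, 0.5, -0.2]}, {"offset": [0.003, 0.006, 0.012], "twist": [0.1, 0.5, -0.2]}, {"offset": [0.002, 0.003, 0.016], "twist": [0, 0.4, -0.2]}, {"offset": [0, 0, 0.014], "twist": [0, 0, 0]}, {"offset": [0, 0, 0.003], "twist": [0, 0, 0]}]}}

```text
t: 41.95
ee_pos: [409.1, 324.0, 307.4]
orientation: [0.155, -3.137, -0.001]
ft_force: [0.2, -0.5, 0.2]
width: 87.6
```

```bash
python3 - <<'E'
from h import *
st();go(404.5,328,219.5,96)
E
```

```text
t 41.95 pos [409.1 324.  307.4] rv [ 1.550e-01 -3.137e+00 -1.000e-03] F [ 0.2 -0.5  0.2] w 87.6
R [[-0.995, -0.098, -0.001], [-0.098, 0.995, 0.001], [0.001, 0.001, -1.0]] q [ 0.65  0.41  1.92  0.    0.8  -1.02]
go off mm now [ 4.1  4.4 87.9] after twist [ 4.2  4.5 87.9] twist [ 0.04 -0.06 -0.36]
```

Emit:
{"name": "send_rows", "arguments": {"rows": [{"offset": [0.002, 0.002, 0.01], "twist": [0, 0, -0.2]}, {"offset": [0.002, 0.002, 0.018], "twist": [0, 0, -0.1]}, {"offset": [0, 0, 0.02], "twist": [0, 0, 0]}, {"offset": [0, 0, 0.015], "twist": [0, 0, 0]}, {"offset": [0, 0, 0.005], "twist": [0, 0, 0]}]}}

```text
t: 42.37
ee_pos: [404.9, 326.3, 234.5]
orientation: [0.158, -3.136, -0.0]
ft_force: [-0.9, -0.2, 0.3]
width: 87.7
```

```bash
python3 - <<'E'
from h import *
st();go(404.5,328,219.5,96)
E
```

```text
t 42.37 pos [404.9 326.3 234.5] rv [ 0.158 -3.136 -0.   ] F [-0.9 -0.2  0.3] w 87.7
R [[-0.995, -0.1, -0.002], [-0.1, 0.995, 0.0], [0.002, 0.0, -1.0]] q [ 0.66  0.54  1.95  0.    0.65 -1.02]
go off mm now [ 0.2  1.7 15. ] after twist [ 0.3  1.7 15. ] twist [ 0.02 -0.12 -0.24]
```

Emit:
{"name": "send_rows", "arguments": {"rows": [{"offset": [0, 0.001, 0.005], "twist": [0, -0.1, -0.1]}, {"offset": [0, 0, 0.005], "twist": [0, 0, 0]}, {"offset": [0, 0, 0.003], "twist": [0, 0, 0]}, {"offset": [0, 0, 0], "twist": [0, 0, 0]}, {"offset": [0, 0, 0], "twist": [0, 0, 0]}], "gripper": 0.015}}

```text
t: 42.78
ee_pos: [405.0, 327.0, 219.8]
orientation: [0.159, -3.136, 0.001]
ft_force: [0.7, 0.2, 0.2]
width: 57.8
```

Emit:
{"name": "send_rows", "arguments": {"rows": [{"offset": [0, 0, 0], "twist": [0, 0, 0]}, {"offset": [0, 0, 0], "twist": [0, 0, 0]}, {"offset": [0, 0, 0], "twist": [0, 0, 0]}, {"offset": [0, 0, 0], "twist": [0, 0, 0]}, {"offset": [0, 0, 0], "twist": [0, 0, 0]}], "gripper": 0.015}}

```text
t: 43.2
ee_pos: [405.7, 327.6, 222.0]
orientation: [-0.159, 3.136, 0.003]
ft_force: [0.5, -0.5, -0.8]
width: 29.8
```

Emit:
{"name": "send_rows", "arguments": {"rows": [{"offset": [0, 0, 0], "twist": [0, 0, 0]}, {"offset": [0, 0, 0], "twist": [0, 0, 0]}, {"offset": [0, 0, 0], "twist": [0, 0, 0]}, {"offset": [0, 0, 0], "twist": [0, 0, 0]}, {"offset": [0, 0, 0], "twist": [0, 0, 0]}], "gripper": 0.015}}

```text
t: 43.62
ee_pos: [405.6, 327.5, 222.0]
orientation: [-0.159, 3.136, 0.003]
ft_force: [0.3, -0.1, -0.6]
width: 29.8
```

```bash
python3 - <<'E'
from h import *
st();go(565.8,19.6,330,96)
E
```

```text
t 43.62 pos [405.6 327.5 222. ] rv [-1.590e-01  3.136e+00  3.000e-03] F [ 0.3 -0.1 -0.6] w 29.8
R [[-0.995, -0.101, 0.002], [-0.101, 0.995, 0.002], [-0.002, 0.002, -1.0]] q [ 0.66  0.56  1.95  0.    0.62 -1.02]
go off mm now [-128.4 -322.3 -108.3] after twist [-127.2 -322.9 -108. ] twist [ 0.1   0.1  -0.19]
```

Emit:
{"name": "send_rows", "arguments": {"rows": [{"offset": [0, 0, -0.008], "twist": [0, 0, 0]}, {"offset": [0, 0, -0.02], "twist": [0, 0, 0]}, {"offset": [0, 0, -0.025], "twist": [0, 0, 0]}, {"offset": [0, 0, -0.025], "twist": [0, 0, 0]}, {"offset": [-0.002, -0.006, -0.015], "twist": [0, 0, 0]}]}}

```text
t: 44.03
ee_pos: [406.6, 321.0, 316.0]
orientation: [0.16, -3.131, 0.006]
ft_force: [0.7, 0.5, -0.9]
width: 29.6
```

Emit:
{"name": "send_rows", "arguments": {"rows": [{"offset": [-0.006, -0.016, 0], "twist": [0, 0, 0]}, {"offset": [-0.01, -0.025, 0], "twist": [0, 0, 0]}, {"offset": [-0.011, -0.028, 0], "twist": [0, 0, 0]}, {"offset": [-0.011, -0.028, 0], "twist": [0, 0, 0.2]}, {"offset": [-0.011, -0.028, 0], "twist": [0, 0, 0.2]}]}}

```text
t: 44.45
ee_pos: [469.4, 202.0, 324.6]
orientation: [-0.162, 3.133, 0.005]
ft_force: [-0.6, 0.1, -1.3]
width: 30.1
```

Emit:
{"name": "send_rows", "arguments": {"rows": [{"offset": [-0.011, -0.028, 0], "twist": [0, 0, 0.2]}, {"offset": [-0.011, -0.028, 0], "twist": [0, 0, 0.2]}, {"offset": [-0.011, -0.028, 0], "twist": [0, 0, 0.2]}, {"offset": [-0.011, -0.028, 0], "twist": [0, 0, 0.2]}, {"offset": [-0.01, -0.025, 0], "twist": [0, 0, 0]}]}}

```text
t: 44.87
ee_pos: [538.4, 63.6, 328.0]
orientation: [-0.14, 3.132, 0.006]
ft_force: [-0.5, 0.4, -1.3]
width: 30.1
```

```bash
python3 - <<'E'
from h import *
st();go(565.8,19.6,290,96)
E
```

```text
t 44.87 pos [538.4  63.6 328. ] rv [-0.14   3.132  0.006] F [-0.5  0.4 -1.3] w 30.1
R [[-0.996, -0.089, 0.007], [-0.089, 0.996, 0.004], [-0.007, 0.003, -1.0]] q [ 0.09  0.41  1.87  0.    0.86 -1.57]
go off mm now [-23.1 -46.4  38. ] after twist [-22.6 -46.6  38. ] twist [ 0.18  0.4  -0.89]
```

Emit:
{"name": "send_rows", "arguments": {"rows": [{"offset": [-0.008, -0.016, 0.004], "twist": [0.1, 0.2, -0.3]}, {"offset": [-0.007, -0.013, 0.008], "twist": [0.1, 0.2, -0.3]}, {"offset": [-0.003, -0.006, 0.012], "twist": [0, 0, -0.3]}, {"offset": [0, 0, 0.012], "twist": [0, 0, 0]}, {"offset": [0, 0, 0.005], "twist": [0, 0, 0]}]}}

```text
t: 45.28
ee_pos: [562.8, 23.5, 288.7]
orientation: [-0.154, 3.131, -0.001]
ft_force: [-0.5, 1.0, -1.1]
width: 29.9
```

```bash
python3 - <<'E'
from h import *
st();go(565.8,19.6,221,96)
E
```

```text
t 45.28 pos [562.8  23.5 288.7] rv [-1.540e-01  3.131e+00 -1.000e-03] F [-0.5  1.  -1.1] w 29.9
R [[-0.995, -0.098, 0.006], [-0.098, 0.995, -0.001], [-0.006, -0.001, -1.0]] q [ 0.02  0.49  1.84 -0.    0.8  -1.65]
go off mm now [-2.2 -4.1 67.7] after twist [-2.6 -4.2 67.7] twist [-0.07  0.36 -0.35]
```

Emit:
{"name": "send_rows", "arguments": {"rows": [{"offset": [-0.001, -0.002, 0.01], "twist": [0, 0.2, -0.2]}, {"offset": [0, -0.002, 0.016], "twist": [0, 0.1, 0]}, {"offset": [0, 0, 0.016], "twist": [0, 0, 0]}, {"offset": [0, 0, 0.01], "twist": [0, 0, 0]}, {"offset": [0, 0, 0.003], "twist": [0, 0, 0]}]}}

```text
t: 45.7
ee_pos: [561.8, 23.2, 228.3]
orientation: [0.168, -3.133, 0.001]
ft_force: [0.9, 0.1, -0.7]
width: 30.1
```

```bash
python3 - <<'E'
from h import *
st();go(565.5,19.2,221,96)
E
```

```text
t 45.7 pos [561.8  23.2 228.3] rv [ 1.680e-01 -3.133e+00  1.000e-03] F [ 0.9  0.1 -0.7] w 30.1
R [[-0.994, -0.107, -0.004], [-0.107, 0.994, -0.001], [0.004, -0.0, -1.0]] q [ 0.02  0.59  1.86 -0.    0.69 -1.66]
go off mm now [-3.3 -4.4  7.3] after twist [-3.2 -4.4  7.3] twist [-0.01 -0.21  0.13]
```

Emit:
{"name": "send_rows", "arguments": {"rows": [{"offset": [-0.002, -0.003, 0], "twist": [0, -0.2, 0]}, {"offset": [-0.001, -0.001, 0.003], "twist": [0, 0, 0]}, {"offset": [0, 0, 0.003], "twist": [0, 0, 0]}, {"offset": [0, 0, 0.001], "twist": [0, 0, 0]}, {"offset": [0, 0, 0.001], "twist": [0, 0, 0]}]}}

```text
t: 46.12
ee_pos: [565.1, 20.8, 220.8]
orientation: [0.172, -3.135, 0.0]
ft_force: [-5.8, 0.5, 14.5]
width: 29.8
```

Emit:
{"name": "send_rows", "arguments": {"rows": [{"offset": [0, 0, 0.001], "twist": [0, 0, 0]}, {"offset": [0, 0, 0.001], "twist": [0, 0, 0]}, {"offset": [0, 0, 0.001], "twist": [0, 0, 0]}, {"offset": [0, 0, 0.001], "twist": [0, 0, 0]}, {"offset": [0, 0, 0.001], "twist": [0, 0, 0]}]}}

```text
t: 46.53
ee_pos: [564.9, 20.7, 220.8]
orientation: [0.171, -3.136, 0.0]
ft_force: [-3.4, 0.4, 4.5]
width: 30.3
```

Emit:
{"name": "send_rows", "arguments": {"rows": [{"offset": [0, 0, 0], "twist": [0, 0, 0]}, {"offset": [0, 0, 0], "twist": [0, 0, 0]}, {"offset": [0, 0, 0], "twist": [0, 0, 0]}, {"offset": [0, 0, 0], "twist": [0, 0, 0]}, {"offset": [0, 0, 0], "twist": [0, 0, 0]}], "gripper": 0.06}}

```text
t: 46.95
ee_pos: [566.1, 20.6, 223.1]
orientation: [-0.171, 3.133, -0.0]
ft_force: [0.6, 0.5, 0.2]
width: 58.5
```

Emit:
{"name": "send_rows", "arguments": {"rows": [{"offset": [0, 0, -0.005], "twist": [0, 0, 0]}, {"offset": [0, 0, -0.02], "twist": [0, 0, 0]}, {"offset": [0, 0, -0.035], "twist": [0, 0, 0]}, {"offset": [0, 0, -0.035], "twist": [0, 0, 0]}, {"offset": [0, 0, -0.025], "twist": [0, 0, 0]}]}}

```text
t: 47.37
ee_pos: [563.7, 20.5, 341.7]
orientation: [0.17, -3.127, -0.001]
ft_force: [0.8, -0.0, 0.6]
width: 59.9
```

```bash
python3 - <<'E'
from h import *
st();go(595,316.3,335,95.5)
E
```

```text
t 47.37 pos [563.7  20.5 341.7] rv [ 1.700e-01 -3.127e+00 -1.000e-03] F [ 0.8 -0.   0.6] w 59.9
R [[-0.994, -0.109, -0.01], [-0.109, 0.994, -0.0], [0.01, 0.001, -1.0]] q [ 0.02  0.42  1.81  0.    0.92 -1.66]
go off mm now [-63.3 290.6   6.3] after twist [-59.5 291.4   6.7] twist [ 0.05 -0.55  0.74]
```

Emit:
{"name": "send_rows", "arguments": {"rows": [{"offset": [-0.003, 0.016, 0], "twist": [0, -0.2, 0]}, {"offset": [-0.006, 0.027, 0], "twist": [0, -0.2, 0]}, {"offset": [-0.006, 0.03, 0], "twist": [0, -0.1, 0]}, {"offset": [-0.007, 0.03, 0], "twist": [0, 0, 0]}, {"offset": [-0.007, 0.03, 0], "twist": [0, 0, 0]}], "gripper": 0.0878}}

```text
t: 47.78
ee_pos: [580.6, 155.2, 352.9]
orientation: [-0.156, 3.123, 0.0]
ft_force: [0.7, 0.2, -0.1]
width: 87.0
```

Emit:
{"name": "send_rows", "arguments": {"rows": [{"offset": [-0.007, 0.03, 0], "twist": [0, 0, 0]}, {"offset": [-0.007, 0.03, 0], "twist": [0, 0, 0]}, {"offset": [-0.007, 0.03, 0], "twist": [0, 0, 0]}, {"offset": [-0.006, 0.026, 0], "twist": [0, 0, 0]}, {"offset": [-0.004, 0.016, 0], "twist": [0, 0, 0]}]}}

```text
t: 48.2
ee_pos: [598.0, 298.5, 355.7]
orientation: [-0.158, 3.121, 0.002]
ft_force: [0.3, 0.1, 0.2]
width: 87.7
```

Emit:
{"name": "send_rows", "arguments": {"rows": [{"offset": [0, 0, 0], "twist": [0, 0, 0]}, {"offset": [0, 0, 0], "twist": [0, 0, 0]}, {"offset": [0, 0, 0], "twist": [0, 0, 0]}, {"offset": [0, 0, 0], "twist": [0, 0, 0]}, {"offset": [0, 0, 0], "twist": [0, 0, 0]}]}}

```text
t: 48.62
ee_pos: [597.5, 298.9, 355.6]
orientation: [-0.162, 3.121, 0.001]
ft_force: [-0.1, -0.5, -0.1]
width: 87.9
```

```bash
python3 - <<'E'
from h import *
im,P=top(595,316,79,90,r=34)
st();go(595,316.3,230,95.5)
E
```

```text
1425 ((594.1619262695312, 316.3763732910156), 29.97437286376953) ((594.055419921875, 316.20684814453125), (58.91048812866211, 59.07163619995117), 24.220874786376953) z 83.87777778433687
t 48.67 pos [597.6 298.8 355.7] rv [-1.620e-01  3.122e+00  1.000e-03] F [ 0.4 -0.2 -0.2] w 87.6
R [[-0.995, -0.103, 0.016], [-0.103, 0.995, 0.001], [-0.016, -0.0, -1.0]] q [ 0.45  0.54  1.57 -0.01  1.02 -1.22]
go off mm now [  2.7  17.7 125.6] after twist [  0.9  17.7 125.7] twist [-0.02  0.91  0.43]
```

Emit:
{"name": "send_rows", "arguments": {"rows": [{"offset": [0, 0.007, 0.008], "twist": [0, 0.3, 0.2]}, {"offset": [0, 0.007, 0.015], "twist": [0, 0.3, 0.2]}, {"offset": [0, 0.003, 0.018], "twist": [0, 0.3, 0]}, {"offset": [0, 0, 0.015], "twist": [0, 0, 0]}, {"offset": [0, 0, 0.003], "twist": [0, 0, 0]}]}}

```text
t: 49.08
ee_pos: [596.5, 315.2, 291.8]
orientation: [0.144, -3.138, -0.0]
ft_force: [0.0, -0.6, -0.3]
width: 88.1
```

```bash
python3 - <<'E'
from h import *
st();go(594.2,316.4,229,95.5)
E
```

```text
t 49.08 pos [596.5 315.2 291.8] rv [ 0.144 -3.138 -0.   ] F [ 0.  -0.6 -0.3] w 88.1
R [[-0.996, -0.092, -0.0], [-0.092, 0.996, 0.0], [0.0, 0.0, -1.0]] q [ 0.47  0.63  1.58  0.    0.94 -1.19]
go off mm now [ 2.2  1.4 62.8] after twist [ 2.2  1.4 62.8] twist [ 0.01 -0.01 -0.23]
```

Emit:
{"name": "send_rows", "arguments": {"rows": [{"offset": [0.001, 0.001, 0.008], "twist": [0, 0, -0.2]}, {"offset": [0.001, 0, 0.016], "twist": [0, 0, 0]}, {"offset": [0, 0, 0.018], "twist": [0, 0, 0]}, {"offset": [0, 0, 0.014], "twist": [0, 0, 0]}, {"offset": [0, 0, 0.004], "twist": [0, 0, 0]}]}}

```text
t: 49.5
ee_pos: [593.0, 316.7, 224.1]
orientation: [0.152, -3.133, 0.002]
ft_force: [-0.7, -0.7, 0.1]
width: 87.8
```

Emit:
{"name": "send_rows", "arguments": {"rows": [{"offset": [0, 0, 0], "twist": [0, 0, 0]}, {"offset": [0, 0, 0], "twist": [0, 0, 0]}, {"offset": [0, 0, 0], "twist": [0, 0, 0]}, {"offset": [0, 0, 0], "twist": [0, 0, 0]}, {"offset": [0, 0, 0], "twist": [0, 0, 0]}], "gripper": 0.03}}

```text
t: 49.92
ee_pos: [593.2, 317.0, 223.9]
orientation: [0.152, -3.133, 0.003]
ft_force: [0.4, -0.5, -1.0]
width: 59.8
```

Emit:
{"name": "send_rows", "arguments": {"rows": [{"offset": [0, 0, 0], "twist": [0, 0, 0]}, {"offset": [0, 0, 0], "twist": [0, 0, 0]}, {"offset": [0, 0, 0], "twist": [0, 0, 0]}, {"offset": [0, 0, 0], "twist": [0, 0, 0]}, {"offset": [0, 0, 0], "twist": [0, 0, 0]}], "gripper": 0.03}}

```text
t: 50.33
ee_pos: [593.5, 317.1, 225.6]
orientation: [0.152, -3.135, 0.001]
ft_force: [0.4, -1.0, -2.1]
width: 59.6
```

```bash
python3 - <<'E'
from h import *
st();go(557.4,107.2,310,95.5)
E
```

```text
t 50.33 pos [593.5 317.1 225.6] rv [ 1.520e-01 -3.135e+00  1.000e-03] F [ 0.4 -1.  -2.1] w 59.6
R [[-0.995, -0.097, -0.003], [-0.097, 0.995, -0.001], [0.003, -0.001, -1.0]] q [ 0.47  0.71  1.6   0.    0.83 -1.2 ]
go off mm now [  56.6 -205.4  -84.1] after twist [  56.  -205.4  -84.4] twist [-0.04 -0.18  0.07]
```

Emit:
{"name": "send_rows", "arguments": {"rows": [{"offset": [0, 0, -0.008], "twist": [0, -0.1, 0]}, {"offset": [0, 0, -0.018], "twist": [0, -0.1, 0]}, {"offset": [0, 0, -0.02], "twist": [0, 0, 0]}, {"offset": [0, 0, -0.02], "twist": [0, 0, 0]}, {"offset": [0.002, -0.006, -0.01], "twist": [0, 0, 0]}]}}

```text
t: 50.75
ee_pos: [591.1, 310.9, 302.2]
orientation: [0.153, -3.132, 0.005]
ft_force: [0.7, 0.6, -1.1]
width: 59.8
```

Emit:
{"name": "send_rows", "arguments": {"rows": [{"offset": [0.004, -0.015, 0], "twist": [0, 0, 0]}, {"offset": [0.006, -0.023, 0], "twist": [0, 0, 0]}, {"offset": [0.007, -0.025, 0], "twist": [0, 0, 0]}, {"offset": [0.007, -0.025, 0], "twist": [0, 0, 0.2]}, {"offset": [0.007, -0.025, 0], "twist": [0, 0, 0.2]}]}}

```text
t: 51.17
ee_pos: [569.4, 191.1, 304.8]
orientation: [-0.151, 3.137, -0.002]
ft_force: [0.2, 0.1, -2.4]
width: 59.4
```

Emit:
{"name": "send_rows", "arguments": {"rows": [{"offset": [0.007, -0.025, 0], "twist": [0, 0, 0.2]}, {"offset": [0.006, -0.022, 0], "twist": [0, 0, 0.2]}, {"offset": [0.004, -0.016, 0], "twist": [0, 0, 0]}, {"offset": [0.002, -0.008, 0], "twist": [0, 0, 0]}, {"offset": [0, 0, 0], "twist": [0, 0, 0]}]}}

```text
t: 51.58
ee_pos: [550.5, 105.6, 301.5]
orientation: [0.131, -3.132, 0.006]
ft_force: [-0.3, -0.2, -1.6]
width: 60.0
```

```bash
python3 - <<'E'
from h import *
st();go(557.4,107.2,224,95.5)
E
```

```text
t 51.58 pos [550.5 105.6 301.5] rv [ 0.131 -3.132  0.006] F [-0.3 -0.2 -1.6] w 60.0
R [[-0.996, -0.083, -0.007], [-0.083, 0.997, -0.004], [0.007, -0.004, -1.0]] q [ 0.17  0.47  1.84 -0.    0.84 -1.48]
go off mm now [-7.6  1.3 77.5] after twist [-7.   1.  77.5] twist [-0.21 -0.42 -0.72]
```

Emit:
{"name": "send_rows", "arguments": {"rows": [{"offset": [-0.003, 0, 0.01], "twist": [-0.1, -0.2, -0.4]}, {"offset": [-0.003, 0, 0.016], "twist": [-0.1, -0.2, -0.3]}, {"offset": [-0.001, 0, 0.018], "twist": [0, 0, 0]}, {"offset": [0, 0, 0.012], "twist": [0, 0, 0]}, {"offset": [0, 0, 0.003], "twist": [0, 0, 0]}]}}

```text
t: 52.0
ee_pos: [558.8, 107.7, 238.9]
orientation: [-0.153, 3.133, 0.002]
ft_force: [0.1, -0.6, -1.9]
width: 60.0
```

```bash
python3 - <<'E'
from h import *
st();go(557.4,107.2,224,95.5)
E
```

```text
t 52.0 pos [558.8 107.7 238.9] rv [-1.530e-01  3.133e+00  2.000e-03] F [ 0.1 -0.6 -1.9] w 60.0
R [[-0.995, -0.098, 0.005], [-0.098, 0.995, 0.002], [-0.005, 0.001, -1.0]] q [ 0.17  0.58  1.85  0.    0.71 -1.5 ]
go off mm now [ 1.5 -0.4 14.9] after twist [ 1.5 -0.3 14.9] twist [0.08 0.31 0.1 ]
```

Emit:
{"name": "send_rows", "arguments": {"rows": [{"offset": [0.001, 0, 0.005], "twist": [0, 0.2, 0]}, {"offset": [0, 0, 0.005], "twist": [0, 0, 0]}, {"offset": [0, 0, 0.002], "twist": [0, 0, 0]}, {"offset": [0, 0, 0.001], "twist": [0, 0, 0]}, {"offset": [0, 0, 0.001], "twist": [0, 0, 0]}]}}

```text
t: 52.42
ee_pos: [558.3, 110.0, 222.5]
orientation: [-0.159, 3.137, 0.003]
ft_force: [-2.3, -0.4, 11.3]
width: 59.9
```

Emit:
{"name": "send_rows", "arguments": {"rows": [{"offset": [0, 0, 0.001], "twist": [0, 0, 0]}, {"offset": [0, 0, 0.001], "twist": [0, 0, 0]}, {"offset": [0, 0, 0.001], "twist": [0, 0, 0]}, {"offset": [0, 0, 0.001], "twist": [0, 0, 0]}, {"offset": [0, 0, 0.001], "twist": [0, 0, 0]}]}}

```text
t: 52.83
ee_pos: [558.2, 110.0, 222.5]
orientation: [-0.159, 3.136, 0.002]
ft_force: [-4.0, -0.3, 7.3]
width: 59.8
```

On the floor. I'll release, rise and check.

Emit:
{"name": "send_rows", "arguments": {"rows": [{"offset": [0, 0, 0], "twist": [0, 0, 0]}, {"offset": [0, 0, 0], "twist": [0, 0, 0]}, {"offset": [0, 0, 0], "twist": [0, 0, 0]}, {"offset": [0, 0, 0], "twist": [0, 0, 0]}, {"offset": [0, 0, 0], "twist": [0, 0, 0]}], "gripper": 0.08}}

```text
t: 53.25
ee_pos: [559.6, 110.2, 224.5]
orientation: [-0.159, 3.13, 0.003]
ft_force: [0.3, 0.3, -0.7]
width: 79.8
```

Emit:
{"name": "send_rows", "arguments": {"rows": [{"offset": [0, 0, -0.005], "twist": [0, 0, 0]}, {"offset": [0, 0, -0.02], "twist": [0, 0, 0]}, {"offset": [0, 0, -0.035], "twist": [0, 0, 0]}, {"offset": [0, 0, -0.035], "twist": [0, 0, 0]}, {"offset": [0, 0, -0.035], "twist": [0, 0, 0]}]}}

```text
t: 53.67
ee_pos: [556.4, 109.5, 351.5]
orientation: [0.159, -3.128, -0.0]
ft_force: [1.0, 0.7, 0.2]
width: 80.1
```

Emit:
{"name": "send_rows", "arguments": {"rows": [{"offset": [0, 0.02, -0.01], "twist": [0, 0, 0]}, {"offset": [0, 0.035, 0], "twist": [0, 0, 0]}, {"offset": [0, 0.035, 0], "twist": [0, 0, 0]}, {"offset": [0, 0.035, 0], "twist": [0, 0, 0]}, {"offset": [0, 0.035, 0], "twist": [0, 0, 0]}]}}

```text
t: 54.08
ee_pos: [543.4, 268.5, 375.4]
orientation: [-0.143, 3.129, 0.005]
ft_force: [0.9, -0.4, -0.2]
width: 80.4
```

Emit:
{"name": "send_rows", "arguments": {"rows": [{"offset": [0, 0.03, 0], "twist": [0, 0, 0]}, {"offset": [0, 0.015, 0], "twist": [0, 0, 0]}, {"offset": [0, 0, 0], "twist": [0, 0, 0]}, {"offset": [0, 0, 0], "twist": [0, 0, 0]}, {"offset": [0, 0, 0], "twist": [0, 0, 0]}]}}

```text
t: 54.5
ee_pos: [537.1, 321.9, 377.5]
orientation: [-0.154, 3.126, 0.008]
ft_force: [0.6, 0.0, 0.5]
width: 80.1
```

```bash
python3 - <<'E'
from h import *
st()
im,d=optics.get_image('top');P=pc('top',d)
def rep(n,x,y,r,z0,z1):
    m=(np.hypot(P[...,0]-x,P[...,1]-y)<r)&(P[...,2]>z0)&(P[...,2]<z1); q=P[m][:,:2].astype(np.float32); a=cv2.minAreaRect(q); print(n,m.sum(),np.round(a[0],1),np.round(a[1],1),round(a[2],1),'z',np.round(np.median(P[m][:,2]),1))
rep('mug',558,110,34,78,95); rep('can',574,-68,45,78,95); rep('clip',565,20,45,75,110); rep('case',516,-331,90,20,40); rep('jar',432,92,45,30,45)
for r in nets.spot_point('top','nail_clipper_center')[:1]: print('clipper',np.round(ray('top',r['position'],10)))
cv2.imwrite('pics/top3.png',cv2.resize(im[90:330,100:580],(800,400)))
im,_=optics.get_image('scene'); cv2.imwrite('pics/scene3.png',im)
E
```

```text
t 54.5 pos [537.1 321.9 377.5] rv [-0.154  3.126  0.008] F [0.6 0.  0.5] w 80.1
R [[-0.995, -0.098, 0.011], [-0.098, 0.995, 0.006], [-0.012, 0.005, -1.0]] q [ 0.52  0.45  1.65 -0.    1.02 -1.15]
mug 180 [561. 110.] [58.4 57.5] 1.3 z 84.0
can 477 [575.  -67.7] [51.  51.7] 42.7 z 84.5
clip 248 [564.1  20.1] [44.1 29.8] 8.2 z 88.8
case 1094 [ 516.9 -330.1] [ 35.5 149.2] 82.1 z 29.2
jar 484 [431.9  92.7] [52.1 51.8] 46.4 z 38.6
clipper [650. -63.  10.]
```

View pics/top3.png

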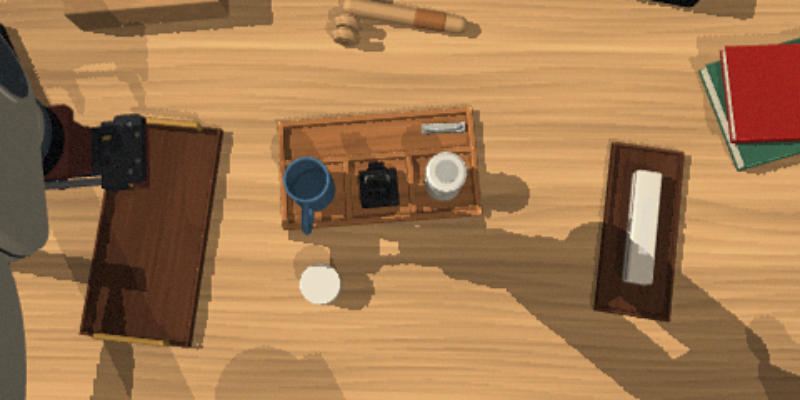

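View pics/scene3.png

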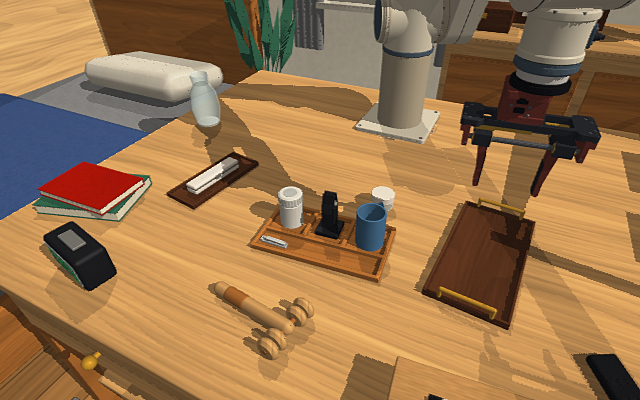

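Both views show the mug, clip stand and canister upright in their own bays (top-view pixels 308,185; 378,185; 446,176). The case lies flat in the small tray (643,228), and the jar and clipper are where they were. The arm is clear, so I'm handing in.

```bash
python3 -c "
from workcell import ctrl; print(ctrl.close_job())"
```

```text
the job is handed in; nothing more can be done
None
```

The job is done and handed in at about 54.6 s of the 133 s allowed; `close_job()` gives no verdict.

- **Order:** I cleared the mug, canister and clip stand onto the serving tray. Then I laid the thermometer case in the small tray and put the canister, clip stand and mug back in their own bays.
- **The three items:** The last top view has the mug at (561, 110), the clip stand at (564, 20) and the canister at (575, -68). All are within about 4 mm of their bay centres, and their heights show them upright on the organizer floor.
- **The case:** It lies flat with its label up at (517, -330), aligned with the small tray.
- **Bystanders:** The cream jar (432, 93) and the nail clipper (about 650, -63) have not moved, to within the measuring error.
- **Forces:** The highest force I read was about 17 N, when setting the canister on the organizer floor. Forces were only read at the end of each move call.

No check failed or disagreed beyond a few millimetres.

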